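# Clamp the specimen mounts for inspection

### The job

Swing the yellow latch of the specimen case clear and then open its translucent lid fully. Take every specimen mount out of the case and seat it flat and square in a pocket of the blue inspection tray, its upright tab against the tray's tall fence (any pocket, any order), and clamp each mount with a sprung clip from the parking rail, pushed down over tab and fence together so that its jaws grip both. Let go of everything and leave the other things on the table where they are.

Things in the scene. Friction and masses are not known exactly. Their poses are not given: they have to be found in the camera images.
- case: specimen case: low black open tray 130 mm (x) by 230 mm (y), 14 mm high with 4 mm walls and floor, under a translucent hinged hood that makes it 50 mm high in all. Fixed to the table. Origin: centre of its underside; its own -x side is the front (latch), its +x side carries the hinge
- latch (a joint): angle of the swing latch: 0 = its arm lies across the hood and holds it shut, positive = swung (counter-clockwise from above) towards the case's own +y, clear of the hood from about 1.1, stop at 1.75 rad. Stays where it is left (light friction, about 1 N at the knob)
- latch_knob (a point): point on the axis of the yellow upright latch knob (14 mm diameter, 20 mm tall): its top is 8 mm above this point, its foot on the latch arm 12 mm below, the hood's top 22 mm below. It sits 45 mm from the latch pin
- latch_pin (a point): point on the latch's vertical hinge axis, at the same height as latch_knob; the pin stands 21 mm in front of the case, 62 mm towards the case's own +y from its middle
- lid (a joint): angle of the translucent hood (the lid): 0 = shut, positive = swung up about the hinge at its rear, stop at 1.88 rad. It is free (2 N at the grip): let go below 1.2 rad it falls shut, beyond that it falls open slowly to the stop. Only fully open is it out of the way: half open its 36 mm deep rim hangs over the case. The latch must be swung clear before it is lifted
- lid_grip (a point): point to hold on the red grip of the hood: upright bar, 18 mm (case x) by 16 mm (case y, along the hinge), 38 mm tall, at the middle of the hood's front; this point is 27 mm above the hood's top face and 11 mm below the bar's top (lid shut). Pinched along the hinge direction it can turn between the fingers as the hood swings
- lid_hinge (a point): point on the hood's hinge axis, middle of the case's rear wall, 14 mm above the table; the axis runs along the case's own y. lid_grip is 108 mm in front of it and 63 mm above it when shut
- tray: fixed blue tray, 250 mm along its y, three pockets in a row (53 mm in x by 53.6 mm in y, 8 mm deep, white floors 6 mm above the table). An upright fence along its whole +x side is the pockets' rear wall: inner face x = +34.5 mm, outer face +40.5 mm, top 44 mm above the table. Origin: on the underside, at the middle pocket's point
- pocket1 (a point): where the centre of a mount's resin block (point mountN_c) lies when the mount is seated in pocket 1 (at y = -78 mm of the tray), 29 mm above the table; a seated mount has its x axis along the tray's x
- pocket2 (a point): where the centre of a mount's resin block (point mountN_c) lies when the mount is seated in pocket 2 (at y = 0 mm of the tray), 29 mm above the table; a seated mount has its x axis along the tray's x
- pocket3 (a point): where the centre of a mount's resin block (point mountN_c) lies when the mount is seated in pocket 3 (at y = 78 mm of the tray), 29 mm above the table; a seated mount has its x axis along the tray's x
- mount1_c (a point): specimen mount, 120 g (mostly in the block), clear amber resin (any mount may be absent): aluminium plate 50 x 50 x 8 mm carrying a resin block to grasp, 23 (x) x 26 (y) x 30 mm tall, and an upright tab at its +x edge. Point: block's centre, 23 mm above the underside. From it, plate x -17..+33, y -25..+25; tab x +28..+33 (5 mm thick, 30 mm wide), as high as the block
- mount2_c (a point): like mount1, with green resin. All mounts start standing in the case, on its floor 4 mm above the table. Block and tab tops are 38 mm above the underside; seated in the tray they end level with the fence's top, tab beside fence (11 mm together, up to 14 mm with the pocket's play)
- mount3_c (a point): like mount1, with blue resin
- clip1_c (a point): sprung clip, 65 g, parked jaws down astride an upright rail (11 mm thick, top 50 mm above the table). Two black jaws (26 mm wide, 30 mm long) below a hinge, two orange handles (24 mm wide) above. Point: midway between the handles, 54 mm above the jaw tips, 20 mm above the hinge. x axis: the way handles and jaws open. Parked, the jaw tips are 18 mm below the rail's top
- clip2_c (a point): like clip1. Handles reach 36 to 72 mm above the jaw tips, splayed to 48 mm overall at their tops when parked. Squeezed together with about 15 N they come to a stop, parallel, 30 mm overall, with the jaws open 28 mm at the tips and 18 mm at 18 mm above the tips. Let go, the jaws spring shut with about 6 N
- clip3_c (a point): like clip1 (the three stand in a row, 48 mm apart, clips left over may stay). A clip's point and axes ride on one of its halves, which tips 0.25 rad about the hinge when squeezed; clipped over tab and fence (11 mm), as on the rail, it stands upright with its jaws parallel
- dish: bystander: shallow glass dish, 80 mm across, 16 mm high; origin at its underside
- bottle: bystander: white bottle with a blue cap, 44 mm across, 110 mm high; origin at its underside
- jar: bystander: amber glass jar with a black lid, 48 mm across, 55 mm high; origin at its underside
- loupe: bystander: black eye loupe, 42 mm across, 38 mm high; origin at its underside
- mug: bystander: white mug, 76 mm across, 85 mm high; origin at its underside
- calblock: bystander: small steel block, 45 x 25 x 15 mm; origin at its underside
- driver: bystander: screwdriver, 160 mm long, lying; origin at its underside

How it is judged:
On the way, in this order (a step that is already met when the one before it is completed fails the run):
1. the latch is swung clear of the lid (value of joint latch above 1 rad), for 0.2 s.
2. the lid is swung fully open (value of joint lid above 1.6 rad), for 0.2 s.
At the end, for the whole second after the job is handed in: Every mount present is seated in a pocket (block centre within 6 mm of the pocket's point, upright within 4 degrees, x axis along the tray's within 6 degrees, at rest) and some clip grips both it and the tray (over 1 N on each) ((distance between mount1_c and pocket1 below 0.006 m or distance between mount1_c and pocket2 below 0.006 m or distance between mount1_c and pocket3 below 0.006 m) and angle between each of mount1_c, mount2_c, mount3_c's own z axis and vertical below 0.07 rad and angle between the x axis of each of mount1_c, mount2_c, mount3_c and the x axis of tray, either way round below 0.1 rad and ((contact force between clip1 and mount1 above 1 N and contact force between clip1 and tray above 1 N) or (contact force between clip2 and mount1 above 1 N and contact force between clip2 and tray above 1 N) or (contact force between clip3 and mount1 above 1 N and contact force between clip3 and tray above 1 N)) and linear speed of each of mount1, mount2, mount3 below 0.02 m/s and (distance between mount2_c and pocket1 below 0.006 m or distance between mount2_c and pocket2 below 0.006 m or distance between mount2_c and pocket3 below 0.006 m) and ((contact force between clip1 and mount2 above 1 N and contact force between clip1 and tray above 1 N) or (contact force between clip2 and mount2 above 1 N and contact force between clip2 and tray above 1 N) or (contact force between clip3 and mount2 above 1 N and contact force between clip3 and tray above 1 N)) and (distance between mount3_c and pocket1 below 0.006 m or distance between mount3_c and pocket2 below 0.006 m or distance between mount3_c and pocket3 below 0.006 m) and ((contact force between clip1 and mount3 above 1 N and contact force between clip1 and tray above 1 N) or (contact force between clip2 and mount3 above 1 N and contact force between clip2 and tray above 1 N) or (contact force between clip3 and mount3 above 1 N and contact force between clip3 and tray above 1 N))); the robot touches nothing.
It fails at once if the lid is lifted while the latch still holds it (value of joint lid above 0.15 rad and value of joint latch below 0.7 rad).
It fails at once if one of the other things on the table is knocked away (over 30 mm) (distance of any of dish, bottle, jar, loupe, mug, calblock, driver from where it was at the start of the episode above 0.03 m).
Of mount1, mount2, mount3 only 2 to 3 are there at a start; the rules pass over those that are not, and their reading is None.
At some moment in a run one of mount1, mount2, mount3 may be knocked a few centimetres aside while the robot is not near it.
It also fails if it takes over 210 s, if anything falls off the work surface, if the arm or the gripper's body presses on something with over 40 N, if the wrist force passes 120 N, or if a joint passes its speed limit or range.

### The arm

A 6-joint arm with a two-finger parallel gripper is mounted at the origin on the work surface. World frame = base frame: x ahead of the robot, y to its left, z up, the work surface at z = 0. Lengths are in m, angles in rad, forces in N, time in s.
With the tool pointing down it reaches from about 0.225 to 0.875 m from the base axis. Payload 3.4 kg.
Tool frame: the origin (TCP) lies at the very end of the fingers, on their centre line; the grasp point (between the pads) lies 19 mm behind it; z points along the fingers, y is the line along which they close (so a half turn about z gives the same grasp; the last joint's range is limited). The gripper opens to 85 mm and grips with 20 to 120 N. Pads are 22 mm wide; open, the fingers measure 114 mm over their backs; the gripper's body (76 mm by 85 mm) begins 54 mm behind the grasp point. The pads swing forward as they close: fully open they stand 13 mm farther back than shut.
Start: joints at [1.167, 0.276, 1.505, -0, 1.361, -0.121], TCP at [0.16, 0.552, 0.205] pointing down, gripper open.
Joint ranges: [-2.89, 2.89], [-0.75, 2.08], [0.22, 2.7], [-1.18, 4.32], [0.11, 2.71], [-2.7, 2.7]. Speed limits (rad/s): [2.57, 2.57, 3.14, 3.14, 3.14, 3.14].

### API

Orientations are given as a unit quaternion [w, x, y, z].
In Python, from rig import get_state, optics, sign_off gives the robot as it stands.
- The arm moves only by the tool send_rows, never from a script. Its argument "increments" is a list of rows, each an object with "gripper": the gripper's target within -1 to 1 (shut at 1, half-way at 0, fully open at -1); "linear": the shift along the world's x, y, z in m, a list of three; "delta_rot": the turn, a rotation vector about the world's x, y, z in rad, a list of three. In form: [{"gripper": gripper, "linear": [dx, dy, dz], "delta_rot": [rx, ry, rz]}, ...]. A call has 1 to 8 rows; each row is the pose to reach, as a shift and turn from the pose commanded when the call began; what a row does not reach only later rows make up. A row lasts 1/10 s, in which the tool goes at most 50 mm and 8.59 degrees, less where a joint would pass 70% of its speed; a pose out of reach is approached as far as the arm can. A call with a gripper value outside its range is refused whole. The fingers move at their own pace and stop on an object; "newtons" is the grip in N (left out, the last holds). Time passes only in rows, so rows that repeat a pose let the fingers close. It gives the time, the measured TCP pose, the force, the opening and the grip force at its end, in the units of the state.
- get_state(): the state, without advancing time (a new reading comes with each control period).
- optics.get_image(name): name is "scene" or "top" or "wrist"; returns a dict with "pixels" (384x512x3 uint8, blue, green, red), "K" (3x3 intrinsics, pixels), "rvec" (rotation vector, rad) and "tvec" (3), from world to camera coordinates, as OpenCV has them; the wrist camera has in their place "T_tool_cam" (4x4, takes a point from camera to tool coordinates, whose origin is the TCP and whose axes are the flange's). Camera axes: x right, y down, z forward; pixel columns grow to the right and rows downward; lengths in m; the calibration is good to about 2 mm. A picture is of the moment at which its call begins: read the wrist's pose just before it. There is no depth.
- sign_off(): hands the job in; it is judged then, once.
The state is a dict: "clock": time; "qpos": joint angles; "qd": joint speeds; "effort": joint torques, N m; "position": TCP position; "ee_rot": TCP orientation; "contact_force": force on the tool from outside, world axes, zero at the start; "moment": the same for the moment, N m; "width": finger opening in m; "gripper_force": force on a finger pad.
Only numpy, scipy, OpenCV 4.12 (cv2) and the standard library are available. Lean on these libraries where they do the work, as an engineer would, in place of code of your own. Each camera call takes 0.05 s, during which the arm holds its last target. There are 200 camera calls.

## Working session

There is one attempt and no reset: what is moved stays moved. The work goes in short steps, Python scripts to look and compute and a tool call to move; the robot and the scene stay as the last step left them, time stands still between calls to the robot, and variables do not carry over. Pictures are saved under pics/ and viewed, at most 14 in all, crops included, and the job is handed in when it is done.

Besides the shell and the picture viewer there is one more tool, called after "Call:" as name(argument=value, ...), one argument or row to a line, values as JSON. send_rows: Moves the arm, as the interface text tells. Its arguments: {"type":"object","properties":{"increments":{"type":"array"},"newtons":{"type":"number"}},"required":["increments"]}

```bash
mkdir -p pics; ls
cat > h.py <<'E'
import numpy as np, cv2
from rig import get_state, optics, sign_off
from scipy.spatial.transform import Rotation as R
def cam(name):
    s=get_state(); d=optics.get_image(name); K=np.array(d["K"])
    if name=="wrist":
        q=s["ee_rot"]; T=np.eye(4); T[:3,:3]=R.from_quat([q[1],q[2],q[3],q[0]]).as_matrix(); T[:3,3]=s["position"]
        M=T@np.array(d["T_tool_cam"])
    else:
        M=np.eye(4); r=cv2.Rodrigues(np.array(d["rvec"],float))[0]; M[:3,:3]=r.T; M[:3,3]=-r.T@np.array(d["tvec"]).ravel()
    return np.ascontiguousarray(d["pixels"]),K,M
def ray(K,M,u,v,z):
    d=M[:3,:3]@np.linalg.inv(K)@np.array([u,v,1.]); o=M[:3,3]
    return o+d*(z-o[2])/d[2]
def proj(K,M,p):
    c=np.linalg.inv(M)@np.append(p,1); c=K@c[:3]; return c[:2]/c[2]
E
python3 - <<'E'
from h import *
import pickle
for n in ["scene","top"]:
    a=cam(n); pickle.dump(a,open(n+".pkl","wb"))
    cv2.imwrite(f"pics/{n}0.png",cv2.resize(a[0],(800,600),interpolation=cv2.INTER_CUBIC)); print(n,a[1][0],a[1][1],a[2].round(3))
print(get_state())
E
```

```text
pics
scene [367.3334814    0.         258.79457577] [  0.         367.3334814  191.13732275] [[ 0.362  0.737 -0.571  1.112]
 [ 0.932 -0.281  0.228 -0.229]
 [ 0.007 -0.614 -0.789  0.889]
 [ 0.     0.     0.     1.   ]]
top [408.82278786   0.         260.58568475] [  0.         408.82278786 185.39210357] [[ 0.011 -0.993  0.118  0.369]
 [-1.    -0.014 -0.023  0.024]
 [ 0.024 -0.118 -0.993  1.158]
 [ 0.     0.     0.     1.   ]]
{'clock': 0.1, 'qpos': array([ 1.16700657e+00,  2.76506516e-01,  1.50600853e+00, -7.74842954e-06,
        1.36070955e+00, -1.21010245e-01]), 'qd': array([ 2.48479860e-04,  4.69136306e-04, -4.36781209e-03, -5.93844488e-04,
       -7.98247783e-05,  1.48638063e-04]), 'effort': array([ 2.90331664e-04, -4.17704129e+01, -2.46403188e+01, -2.78830748e-04,
        5.95549282e-03, -1.77527215e-05]), 'position': array([0.16024779, 0.55167751, 0.20433985]), 'ee_rot': array([-2.08003903e-04,  1.40918286e-01,  9.90020894e-01, -7.89024740e-04]), 'contact_force': array([-1.29210609, -0.43344599, -0.02161289]), 'moment': array([-0.01761667,  0.02985934, -0.0211444 ]), 'gripper_force': 0.0, 'width': 0.08573143599426801}
```

View pics/top0.png

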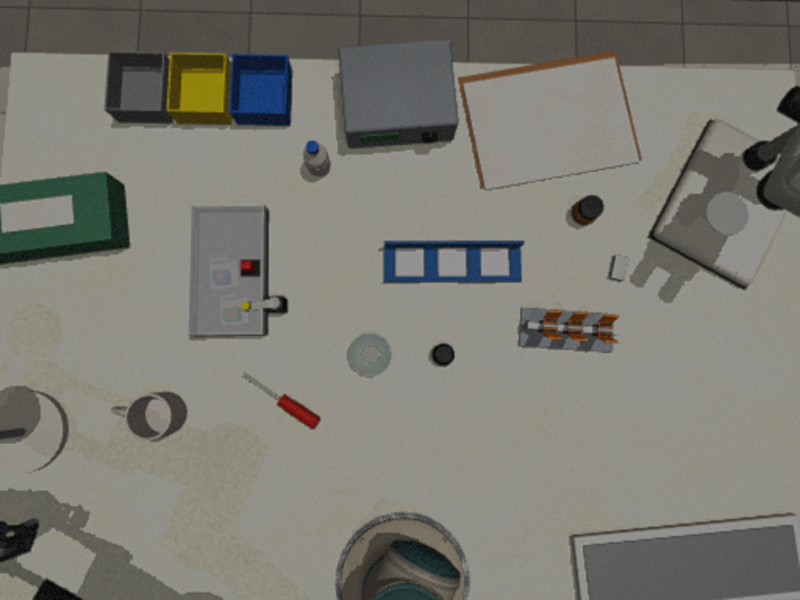

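View pics/scene0.png

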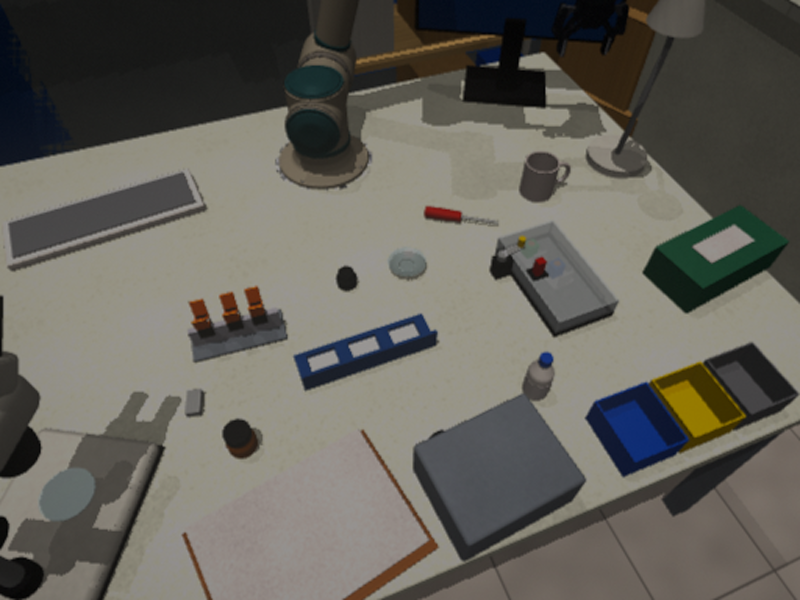

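The top view has the case at about (230,270) with its front facing image right (world -y), latch pin (278,303), knob (247,305) and grip (250,267). Blue and green mounts are inside. The tray is at (453,262) with its fence towards +x, and the clips are at (552..610,325). Next I'll measure by colour.

```bash
cat > m.py <<'E'
from h import *
import pickle
def tri(a,ua,b,ub):
    A=[];B=[]
    os=[];ds=[]
    for (im,K,M),u in((a,ua),(b,ub)):
        d=M[:3,:3]@np.linalg.inv(K)@np.array([u[0],u[1],1.]); d/=np.linalg.norm(d); P=np.eye(3)-np.outer(d,d); A.append(P);B.append(P@M[:3,3])
    return np.linalg.solve(A[0]+A[1],B[0]+B[1])
def blobs(im,lo,hi,amin=8):
    h=cv2.cvtColor(im,cv2.COLOR_BGR2HSV); m=cv2.inRange(h,np.array(lo),np.array(hi))
    n,l,st,c=cv2.connectedComponentsWithStats(m)
    return [(c[i].round(1).tolist(),st[i].tolist()) for i in range(1,n) if st[i][4]>=amin],l,m
E
python3 - <<'E'
from m import *
t=pickle.load(open("top.pkl","rb")); s=pickle.load(open("scene.pkl","rb"))
for nm,lo,hi in [("yellow",(22,120,80),(34,255,255)),("red",(0,170,70),(4,255,255)),("orange",(5,150,80),(18,255,255)),("blue",(105,150,50),(125,255,255))]:
    for n,a in (("top",t),("scene",s)):
        print(nm,n,blobs(a[0],lo,hi)[0])
im=t[0]; c=cv2.resize(im[125:225,110:210],(600,600),interpolation=cv2.INTER_CUBIC); cv2.imwrite("pics/c1.png",cv2.convertScaleAbs(c,alpha=1.3))
# tray rect
_,l,m=blobs(im,(105,150,50),(125,255,255)); 
b=max([(x[1][4],x) for x in blobs(im[140:200],(105,150,50),(125,255,255))[0]])[1]; print(b)
mm=np.zeros_like(m); mm[140:200]=m[140:200]; pts=cv2.findNonZero(mm); r=cv2.minAreaRect(pts); print(cv2.boxPoints(r))
for p in cv2.boxPoints(r): print(ray(t[1],t[2],*p,0.014).round(4))
E
```

```text
yellow top [([127.6, 55.7], [107, 33, 39, 39, 986]), ([156.9, 195.5], [154, 193, 6, 6, 25])]
yellow scene [([334.0, 152.5], [332, 151, 5, 4, 16]), ([443.6, 258.8], [417, 231, 60, 49, 934])]
red top [([157.5, 169.4], [155, 167, 6, 6, 31]), ([190.9, 263.0], [178, 253, 26, 21, 197])]
red scene [([283.2, 136.2], [272, 133, 23, 8, 121]), ([345.7, 166.8], [343, 165, 6, 5, 21])]
orange top [([344.9, 42.2], [294, 33, 100, 20, 235]), ([353.9, 199.9], [350, 199, 10, 5, 18]), ([371.1, 201.9], [367, 200, 9, 6, 29]), ([388.9, 203.8], [383, 201, 13, 8, 35]), ([350.8, 205.5], [348, 203, 9, 4, 13]), ([352.8, 213.3], [348, 210, 11, 7, 42]), ([367.1, 211.1], [364, 211, 8, 2, 9]), ([370.1, 215.4], [365, 213, 11, 5, 33]), ([388.1, 215.5], [383, 212, 12, 7, 39])]
orange scene [([407.6, 9.2], [402, 5, 12, 10, 65]), ([389.6, 67.0], [376, 59, 28, 16, 61]), ([161.9, 190.1], [157, 184, 11, 14, 98]), ([145.8, 192.1], [141, 187, 11, 11, 76]), ([127.0, 198.4], [122, 192, 11, 15, 103]), ([147.1, 199.5], [143, 198, 9, 4, 22]), ([251.4, 306.7], [246, 298, 12, 18, 20]), ([252.9, 362.5], [221, 320, 59, 64, 417]), ([125.8, 362.3], [118, 342, 17, 41, 62])]
blue top [([166.3, 56.4], [147, 35, 39, 41, 1197]), ([199.4, 93.9], [197, 91, 6, 7, 39]), ([290.7, 155.4], [247, 155, 88, 2, 148]), ([289.7, 170.7], [246, 158, 87, 22, 727])]
blue scene [([313.7, 35.1], [307, 31, 13, 9, 79]), ([231.7, 220.3], [189, 202, 90, 40, 568]), ([349.3, 229.1], [346, 226, 8, 8, 46]), ([404.2, 271.8], [376, 245, 64, 52, 1405])]
([289.7, 30.7], [246, 18, 87, 22, 727])
[[246. 155.]
 [334. 155.]
 [334. 179.]
 [246. 179.]]
[0.592  0.0404 0.014 ]
[ 0.596  -0.2109  0.014 ]
[ 0.5268 -0.2102  0.014 ]
[0.5232 0.0393 0.014 ]
```

View pics/c1.png

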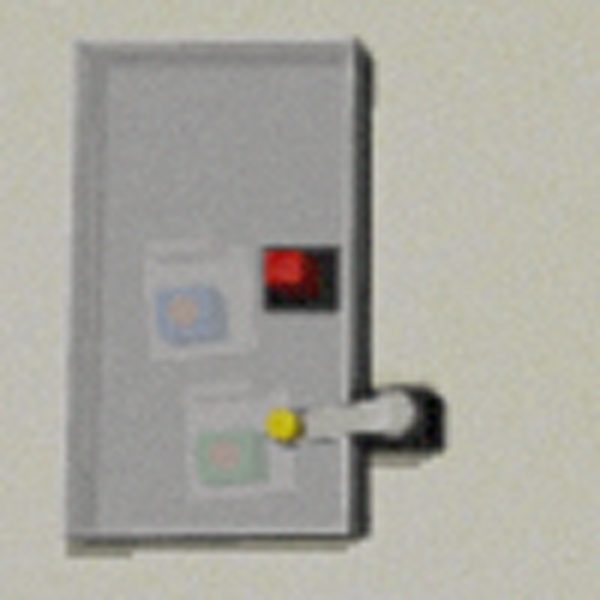

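The crop shows two mounts only, blue (crop 190,310) and green (230,455), both with the tab towards +x. The amber one is absent. The knob is at crop (282,425).

Run:
```python
from m import *
t=pickle.load(open("top.pkl","rb")); s=pickle.load(open("scene.pkl","rb"))
T=lambda u,v,z: ray(t[1],t[2],u,v,z).round(4)
C=lambda x,y:(110+(x+.5)/6-.5,125+(y+.5)/6-.5)
print("knob",T(156.9,195.5,.08), tri(t,(156.9,195.5),s,(334,152.5)).round(4))
print("grip",T(157.5,169.4,.088), tri(t,(157.5,169.4),s,(345.7,166.8)).round(4))
print("pin",T(*C(400,412),.06))
for n,p in [("TL",(78,43)),("TR",(357,40)),("BR",(352,537)),("BL",(70,540))]: print(n,T(*C(*p),.05))
print("blue",T(*C(183,308),.042),"green",T(*C(226,453),.042))
for q in [(145,250),(245,243),(258,352),(150,360)]: print("bplate",T(*C(*q),.012))
for q in [(188,393),(285,385),(295,490),(193,495)]: print("gplate",T(*C(*q),.012))
for a,b in [(353.9,352.8),]:pass
tp=[((353.9,199.9),(352.8,213.3)),((371.1,201.9),(370.1,215.4)),((388.9,203.8),(388.1,215.5))]
for a,b in tp: print("clip",T(*a,.104),T(*b,.104))
print("fence", T(247,155,.044),T(334,155,.044))
g=cv2.cvtColor(t[0],cv2.COLOR_BGR2HSV); 
h=cv2.inRange(g,np.array((0,0,100)),np.array((179,60,255)))[155:182,244:338]
n,l,st,c=cv2.connectedComponentsWithStats(h)
for i in range(1,n):
  if 150<st[i][4]<400: print("pocketfloor",st[i],T(c[i][0]+244,c[i][1]+155,.006))
c=cv2.resize(t[0][185:235,320:410],(792,440),interpolation=cv2.INTER_CUBIC); cv2.imwrite("pics/c2.png",cv2.convertScaleAbs(c,alpha=1.3))
```

```text
knob [0.4671 0.2722 0.08  ] [0.4674 0.273  0.0784]
grip [0.5353 0.2716 0.088 ] [0.5362 0.2731 0.085 ]
pin [0.4757 0.2254 0.06  ]
TL [0.6445 0.3801 0.05  ]
TR [0.6482 0.253  0.05  ]
BR [0.42   0.2466 0.05  ]
BL [0.4171 0.3721 0.05  ]
blue [0.5237 0.3289 0.042 ] green [0.4577 0.3065 0.042 ]
bplate [0.5551 0.3561 0.012 ]
bplate [0.5592 0.3095 0.012 ]
bplate [0.5076 0.3013 0.012 ]
bplate [0.5031 0.3513 0.012 ]
gplate [0.4879 0.3329 0.012 ]
gplate [0.4923 0.2881 0.012 ]
gplate [0.4432 0.2815 0.012 ]
gplate [0.4403 0.3285 0.012 ]
clip [ 0.4603 -0.2432  0.104 ] [ 0.4254 -0.2398  0.104 ]
clip [ 0.4557 -0.2881  0.104 ] [ 0.4206 -0.2848  0.104 ]
clip [ 0.4513 -0.3347  0.104 ] [ 0.4209 -0.3318  0.104 ]
fence [0.5862 0.0372 0.044 ] [ 0.5901 -0.2047  0.044 ]
pocketfloor [  0   0  94  27 225] [ 0.5432 -0.1365  0.006 ]
pocketfloor [  9   4  18  18 308] [ 0.5569 -0.0047  0.006 ]
pocketfloor [ 37   4  17  18 305] [ 0.5591 -0.083   0.006 ]
pocketfloor [ 64   4  18  17 299] [ 0.5615 -0.1612  0.006 ]
```

View pics/c2.png

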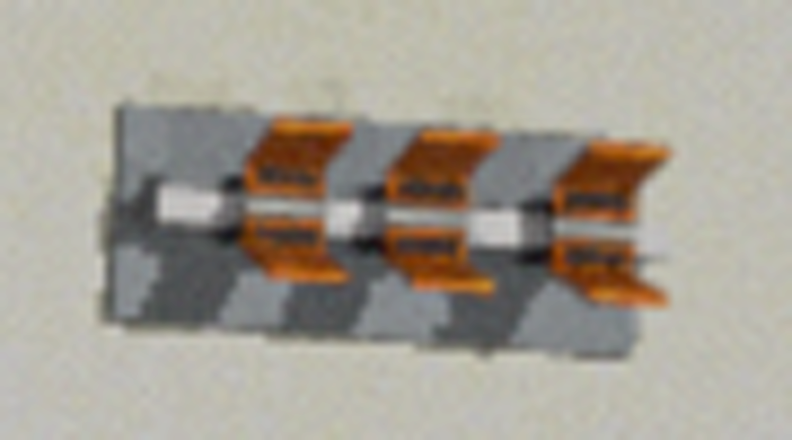

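The clip stations are at crop (290,200), (435,210) and (600,230), with handles opening roughly along x at about -4°. Moving now to the latch.

Call:
send_rows(
  increments=[
    {"gripper": 1,"linear": [0.34,-0.28,-0.05],"delta_rot": [0,0,-1.26]},
    {"gripper": 1,"linear": [0.34,-0.28,-0.05],"delta_rot": [0,0,-1.26]},
    {"gripper": 1,"linear": [0.34,-0.28,-0.05],"delta_rot": [0,0,-1.26]},
    {"gripper": 1,"linear": [0.34,-0.28,-0.05],"delta_rot": [0,0,-1.26]},
    {"gripper": 1,"linear": [0.34,-0.28,-0.05],"delta_rot": [0,0,-1.26]},
    {"gripper": 1,"linear": [0.34,-0.28,-0.05],"delta_rot": [0,0,-1.26]},
    {"gripper": 1,"linear": [0.34,-0.28,-0.05],"delta_rot": [0,0,-1.26]},
    {"gripper": 1,"linear": [0.34,-0.28,-0.05],"delta_rot": [0,0,-1.26]},
  ],
  newtons=30,
)

```text
clock: 0.9
position: [0.4683, 0.2979, 0.1595]
ee_rot: [-0.0, 0.678, 0.735, -0.0]
contact_force: [0.7, 0.8, 0.1]
width: -0.0001
gripper_force: 0.0
```

Call:
send_rows(
  increments=[
    {"gripper": 1,"linear": [0.032,-0.026,0],"delta_rot": [0,0,-0.05]},
    {"gripper": 1,"linear": [0.032,-0.026,0],"delta_rot": [0,0,-0.05]},
    {"gripper": 1,"linear": [0.032,-0.026,-0.045],"delta_rot": [0,0,-0.05]},
    {"gripper": 1,"linear": [0.032,-0.026,-0.092],"delta_rot": [0,0,-0.05]},
    {"gripper": 1,"linear": [0.032,-0.026,-0.092],"delta_rot": [0,0,-0.05]},
  ],
)

```text
clock: 1.4
position: [0.4932, 0.2715, 0.0622]
ee_rot: [-0.003, 0.693, 0.721, -0.007]
contact_force: [-0.4, -0.4, -0.6]
width: -0.0003
gripper_force: 0.0
```

Call:
send_rows(
  increments=[
    {"gripper": 1,"linear": [-0.013,-0.001,0.001],"delta_rot": [0,0,0]},
    {"gripper": 1,"linear": [-0.026,-0.002,0.001],"delta_rot": [0,0,0]},
    {"gripper": 1,"linear": [-0.034,-0.003,0.001],"delta_rot": [0,0,0]},
    {"gripper": 1,"linear": [-0.042,-0.004,0.001],"delta_rot": [0,0,0]},
    {"gripper": 1,"linear": [-0.055,-0.012,0.001],"delta_rot": [0,0,0]},
    {"gripper": 1,"linear": [-0.063,-0.021,0.001],"delta_rot": [0,0,0]},
    {"gripper": 1,"linear": [-0.067,-0.028,0.001],"delta_rot": [0,0,0]},
    {"gripper": 1,"linear": [-0.067,-0.028,0.001],"delta_rot": [0,0,0]},
  ],
)

```text
clock: 2.2
position: [0.4318, 0.2447, 0.0694]
ee_rot: [0.0, 0.694, 0.72, 0.0]
contact_force: [0.7, 0.8, 0.2]
width: 0.0001
gripper_force: 0.0
```

Run:
```python
from m import *
a=cam("top"); print([(b, ray(a[1],a[2],*b[0],.08).round(4)) for b in blobs(a[0],(22,120,80),(34,255,255),4)[0]])
a=cam("scene"); print([(b, ray(a[1],a[2],*b[0],.076).round(4)) for b in blobs(a[0],(22,120,80),(34,255,255),4)[0]])
```

```text
[(([127.6, 55.6], [107, 33, 39, 39, 1008]), array([0.8505, 0.3677, 0.08  ]))]
[(([334.0, 152.0], [333, 151, 3, 3, 7]), array([0.4637, 0.2761, 0.076 ])), (([443.6, 258.7], [417, 231, 60, 49, 954]), array([0.8825, 0.3548, 0.076 ]))]
```

Run:
```python
from m import *
a=cam("top")[0][140:220,110:210]; b=cam("scene")[0][110:190,290:390]
f=lambda c:cv2.convertScaleAbs(cv2.resize(c,(400,320),interpolation=cv2.INTER_CUBIC),alpha=1.4)
cv2.imwrite("pics/l1.png",np.hstack([f(a),f(b)]))
```

```text
(no output)
```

View pics/l1.png

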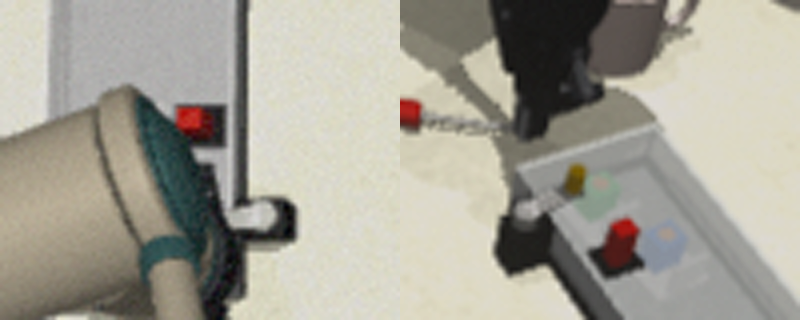

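Run:
```python
from m import *
s=pickle.load(open("scene.pkl","rb")); st=get_state(); print(st["position"],st["clock"],st["qpos"],st["width"])
print(proj(s[1],s[2],st["position"]), proj(s[1],s[2],[.4318,.2447,.1]))
a=cam("wrist"); cv2.imwrite("pics/w1.png",cv2.convertScaleAbs(a[0],alpha=1.4)); print(a[2].round(3), a[1][0,0], proj(a[1],a[2],[.467,.2725,.08]))
```

```text
[0.43312255 0.24577262 0.06914642] 2.4 [3.76270148e-01 2.80367696e-01 1.87284769e+00 8.00840656e-05
 9.87260970e-01 3.38630223e-01] -0.00026752742414742203
[320.27562447 149.39454806] [321.17489403 142.05835387]
[[ 0.999  0.036  0.013  0.431]
 [ 0.038 -0.943 -0.33   0.329]
 [ 0.     0.33  -0.944  0.239]
 [ 0.     0.     0.     1.   ]] 334.2031543578827 [321.96651345 198.44426599]
```

View pics/w1.png

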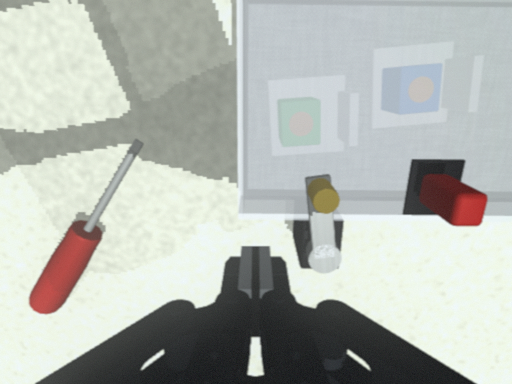

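The wrist view shows the latch still shut, with the knob at (322,198), the pin at (324,258), and the fingers on the -x side of it. I'll retry from the +x side and check after each step.

Call:
send_rows(
  increments=[
    {"gripper": 1,"linear": [0,0,0.045],"delta_rot": [0,0,0]},
    {"gripper": 1,"linear": [0.03,0.015,0.045],"delta_rot": [0,0,0]},
    {"gripper": 1,"linear": [0.067,0.028,0.045],"delta_rot": [0,0,0]},
    {"gripper": 1,"linear": [0.067,0.028,0.045],"delta_rot": [0,0,0]},
    {"gripper": 1,"linear": [0.067,0.028,0.02],"delta_rot": [0,0,0]},
    {"gripper": 1,"linear": [0.067,0.028,-0.004],"delta_rot": [0,0,0]},
    {"gripper": 1,"linear": [0.067,0.028,-0.004],"delta_rot": [0,0,0]},
    {"gripper": 1,"linear": [0.067,0.028,-0.004],"delta_rot": [0,0,0]},
  ],
)

```text
clock: 3.25
position: [0.4988, 0.2734, 0.0647]
ee_rot: [-0.0, 0.694, 0.72, -0.001]
contact_force: [-0.1, 0.2, 0.8]
width: 0.0003
gripper_force: 0.0
```

Run:
```python
from m import *
a=cam("scene");p=a[0]; print(blobs(p,(22,120,60),(34,255,255),4)[0][0])
w=cam("wrist");print(proj(w[1],w[2],[.467,.2725,.08]),blobs(w[0],(20,120,40),(34,255,255),20)[0])
c=p[110:190,290:390]
f=lambda c,s:cv2.convertScaleAbs(cv2.resize(c,s,interpolation=cv2.INTER_CUBIC),alpha=1.4)
cv2.imwrite("pics/l2.png",np.hstack([f(c,(400,320)),f(w[0],(400,320))]))
```

```text
([333.5, 154.1], [332, 151, 5, 7, 26])
[190.3666718  246.58277326] [([194.5, 248.9], [183, 238, 24, 23, 407])]
```

View pics/l2.png

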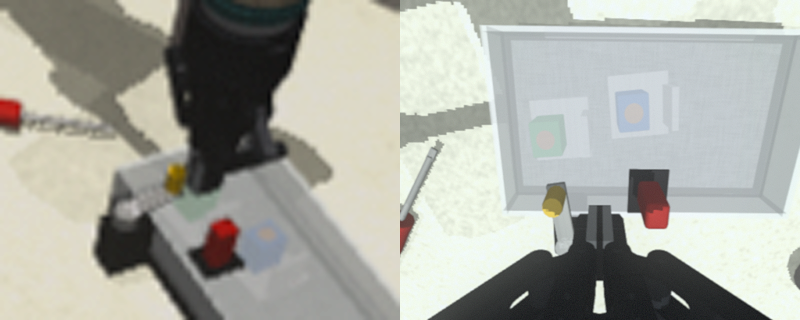

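Fingers are now on the +x side of the knob and down. Pushing in slow steps.

Call:
send_rows(
  increments=[
    {"gripper": 1,"linear": [-0.008,0,0],"delta_rot": [0,0,0]},
    {"gripper": 1,"linear": [-0.016,0,0],"delta_rot": [0,0,0]},
    {"gripper": 1,"linear": [-0.024,0,0],"delta_rot": [0,0,0]},
    {"gripper": 1,"linear": [-0.032,-0.002,0],"delta_rot": [0,0,0]},
  ],
)

```text
clock: 3.75
position: [0.4663, 0.2716, 0.0654]
ee_rot: [0.0, 0.693, 0.721, 0.0]
contact_force: [0.1, 0.2, 0.3]
width: -0.0001
gripper_force: 0.0
```

Run:
```python
from m import *
print(get_state()["position"],get_state()["contact_force"])
w=cam("wrist");print(blobs(w[0],(20,120,40),(34,255,255),20)[0],[ray(w[1],w[2],*b[0],.076) for b in blobs(w[0],(20,120,40),(34,255,255),20)[0]])
```

```text
[0.46630381 0.27164784 0.0653788 ] [0.1076504  0.16216145 0.34542886]
[([256.8, 241.4], [247, 237, 21, 9, 140])] [array([0.46820779, 0.27278249, 0.076     ])]
```

Run:
```python
from m import *
w=cam("wrist");p=get_state()["position"]
for dz in (0,.01,.019,.03): print(dz,proj(w[1],w[2],p+[0,0,dz]))
s=cam("scene"); print(proj(s[1],s[2],p),proj(s[1],s[2],[.467,.2725,.08]))
f=lambda c,s:cv2.convertScaleAbs(cv2.resize(c,s,interpolation=cv2.INTER_CUBIC),alpha=1.5)
cv2.imwrite("pics/l3.png",np.hstack([f(s[0][130:170,310:360],(400,320)),f(w[0][180:300,180:330],(400,320))]))
```

```text
0 [255.09135844 234.05024907]
0.01 [255.03369891 242.40595917]
0.019 [254.97632531 250.72023447]
0.03 [254.89789958 262.08527195]
[332.22720711 155.24132346] [333.68491884 152.11701057]
```

View pics/l3.png

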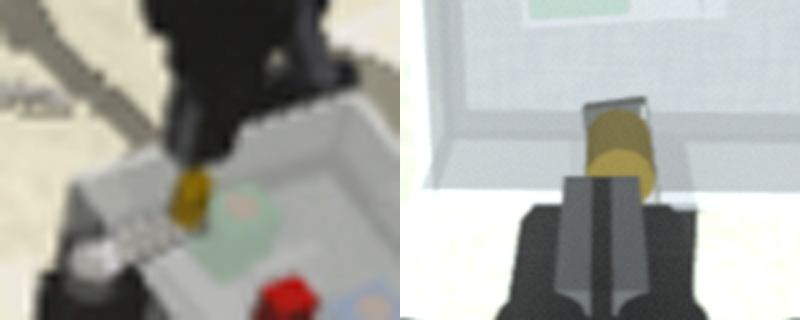

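Run:
```python
from m import *
w=cam("wrist");p=get_state()["position"]
for dz in (0,.01,.015,.02,.025): print(dz,proj(w[1],w[2],p+[0,.011,dz]))
for x in(-.01,.01):print(proj(w[1],w[2],p+[x,.011,.015]))
```

```text
0 [255.3070649  216.07811002]
0.01 [255.30293167 223.62774791]
0.015 [255.30069281 227.71719296]
0.02 [255.29832598 232.04036478]
0.025 [255.29581991 236.61789034]
[235.62476596 227.01122594]
[274.9483076  228.42214414]
```

Call:
send_rows(
  increments=[
    {"gripper": 1,"linear": [0,0,0.03],"delta_rot": [0,0,0]},
    {"gripper": 1,"linear": [0.034,0,0.03],"delta_rot": [0,0,0]},
    {"gripper": 1,"linear": [0.034,0,0.03],"delta_rot": [0,0,0]},
    {"gripper": 1,"linear": [0.034,0,0.01],"delta_rot": [0,0,0]},
    {"gripper": 1,"linear": [0.034,0,-0.01],"delta_rot": [0,0,0]},
    {"gripper": 1,"linear": [0.034,0,-0.012],"delta_rot": [0,0,0]},
    {"gripper": 1,"linear": [0.034,0,-0.012],"delta_rot": [0,0,0]},
  ],
)

```text
clock: 4.65
position: [0.5009, 0.2713, 0.0524]
ee_rot: [-0.0, 0.694, 0.72, -0.001]
contact_force: [-0.1, 0.6, 0.4]
width: 0.0001
gripper_force: 0.0
```

Call:
send_rows(
  increments=[
    {"gripper": 1,"linear": [-0.008,0,0],"delta_rot": [0,0,0]},
    {"gripper": 1,"linear": [-0.016,0,0],"delta_rot": [0,0,0]},
    {"gripper": 1,"linear": [-0.024,0,0],"delta_rot": [0,0,0]},
  ],
)

```text
clock: 4.95
position: [0.4768, 0.2717, 0.0538]
ee_rot: [0.0, 0.694, 0.72, 0.001]
contact_force: [1.0, -0.4, 0.9]
width: -0.0
gripper_force: 0.5
```

Run:
```python
from m import *
s=cam("scene"); w=cam("wrist"); print(get_state()["position"],get_state()["contact_force"],blobs(w[0],(20,120,40),(34,255,255),20)[0])
f=lambda c,s:cv2.convertScaleAbs(cv2.resize(c,s,interpolation=cv2.INTER_CUBIC),alpha=1.5)
cv2.imwrite("pics/l4.png",np.hstack([f(s[0][130:170,310:360],(400,320)),f(w[0][180:300,180:330],(400,320))]))
```

```text
[0.47575868 0.27170118 0.05379936] [-0.13660091  0.59363651  1.71814339] [([234.3, 251.9], [228, 247, 12, 11, 86])]
```

View pics/l4.png

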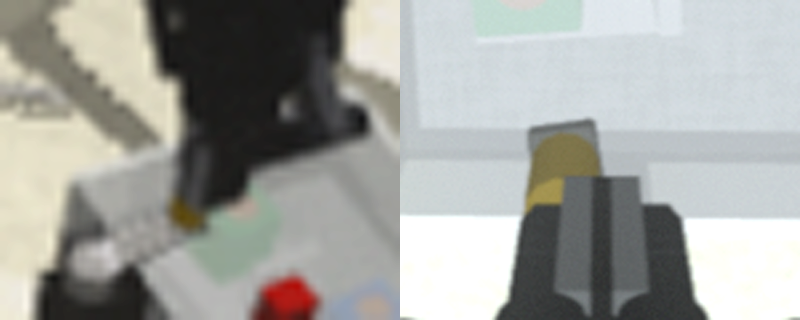

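The fingertips still pass above the knob although TCP z reads 0.054, so the true tip sits higher than reported. I'll back off to +x and descend gently to find contact.

Call:
send_rows(
  increments=[
    {"gripper": 1,"linear": [0,0,0.02],"delta_rot": [0,0,0]},
    {"gripper": 1,"linear": [0.026,0,0.02],"delta_rot": [0,0,0]},
    {"gripper": 1,"linear": [0.026,0,0.0],"delta_rot": [0,0,0]},
    {"gripper": 1,"linear": [0.026,0,-0.006],"delta_rot": [0,0,0]},
    {"gripper": 1,"linear": [0.026,0,-0.009],"delta_rot": [0,0,0]},
    {"gripper": 1,"linear": [0.026,0,-0.012],"delta_rot": [0,0,0]},
    {"gripper": 1,"linear": [0.026,0,-0.012],"delta_rot": [0,0,0]},
  ],
)

```text
clock: 5.75
position: [0.5028, 0.2715, 0.0409]
ee_rot: [-0.0, 0.693, 0.72, -0.0]
contact_force: [0.3, 0.6, 0.3]
width: 0.0002
gripper_force: 0.0
```

Call:
send_rows(
  increments=[
    {"gripper": 1,"linear": [0,0,-0.003],"delta_rot": [0,0,0]},
    {"gripper": 1,"linear": [0,0,-0.005],"delta_rot": [0,0,0]},
    {"gripper": 1,"linear": [0,0,-0.005],"delta_rot": [0,0,0]},
  ],
)

```text
clock: 6.05
position: [0.5031, 0.2715, 0.0359]
ee_rot: [-0.0, 0.694, 0.72, -0.0]
contact_force: [0.0, 0.3, 0.1]
width: 0.0003
gripper_force: 0.0
```

Run:
```python
from m import *
s=cam("scene"); w=cam("wrist"); p=get_state()["position"]; print(p,get_state()["contact_force"],blobs(w[0],(20,120,40),(34,255,255),20)[0],proj(s[1],s[2],p))
f=lambda c,s:cv2.convertScaleAbs(cv2.resize(c,s,interpolation=cv2.INTER_CUBIC),alpha=1.5)
cv2.imwrite("pics/l5.png",np.hstack([f(s[0][130:170,310:360],(400,320)),f(w[0],(400,300))[:320] if 0 else f(w[0],(400,320))]))
```

```text
[0.5032496  0.2715576  0.03604381] [-0.12978805 -0.52511861 -0.01995918] [([175.5, 276.5], [162, 264, 29, 26, 589])] [336.63422815 170.07537213]
```

View pics/l5.png

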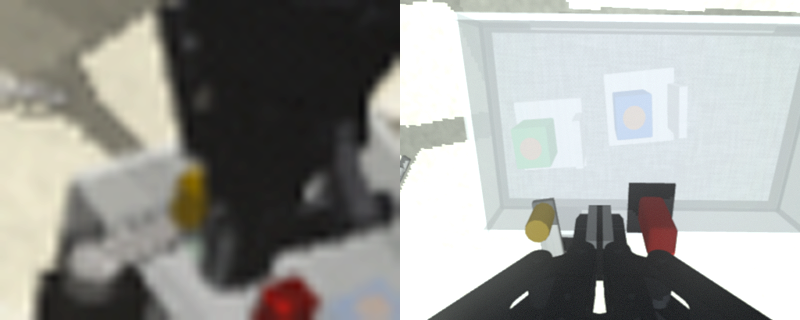

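Here the fingertip sits beside the knob, at crop (215,285), about 12–14 mm above the reported TCP. Pushing at this level.

Call:
send_rows(
  increments=[
    {"gripper": 1,"linear": [-0.005,0,0.004],"delta_rot": [0,0,0]},
    {"gripper": 1,"linear": [-0.015,0,0.006],"delta_rot": [0,0,0]},
    {"gripper": 1,"linear": [-0.023,0,0.006],"delta_rot": [0,0,0]},
    {"gripper": 1,"linear": [-0.031,-0.001,0.006],"delta_rot": [0,0,0]},
  ],
)

```text
clock: 6.55
position: [0.4724, 0.2703, 0.0426]
ee_rot: [0.001, 0.693, 0.721, 0.001]
contact_force: [2.7, -2.8, 1.5]
width: -0.0003
gripper_force: 1.5
```

Run:
```python
from m import *
w=cam("wrist"); print(get_state()["position"],[(b,ray(w[1],w[2],*b[0],.076).round(3)) for b in blobs(w[0],(20,120,40),(34,255,255),20)[0]])
```

```text
[0.47044482 0.26984183 0.04236724] [(([211.3, 276.9], [199, 265, 25, 25, 478]), array([0.453, 0.264, 0.076]))]
```

Call:
send_rows(
  increments=[
    {"gripper": 1,"linear": [-0.008,-0.001,0],"delta_rot": [0,0,0]},
    {"gripper": 1,"linear": [-0.015,-0.004,0],"delta_rot": [0,0,0]},
    {"gripper": 1,"linear": [-0.023,-0.008,0],"delta_rot": [0,0,0]},
    {"gripper": 1,"linear": [-0.03,-0.014,0],"delta_rot": [0,0,0]},
    {"gripper": 1,"linear": [-0.035,-0.021,0],"delta_rot": [0,0,0]},
    {"gripper": 1,"linear": [-0.039,-0.029,0],"delta_rot": [0,0,0]},
    {"gripper": 1,"linear": [-0.039,-0.029,0],"delta_rot": [0,0,0]},
  ],
)

```text
clock: 7.3
position: [0.4312, 0.2401, 0.0417]
ee_rot: [-0.001, 0.694, 0.72, -0.002]
contact_force: [0.2, 0.3, -0.6]
width: 0.0004
gripper_force: 0.0
```

Run:
```python
from m import *
w=cam("wrist"); print(get_state()["position"],[(b,ray(w[1],w[2],*b[0],.076).round(3)) for b in blobs(w[0],(20,120,40),(34,255,255),20)[0]])
s=cam("scene");print([(b,ray(s[1],s[2],*b[0],.076).round(3)) for b in blobs(s[0],(20,120,40),(34,255,255),4)[0]])
```

```text
[0.43183744 0.24050001 0.04174903] []
[(([313.7, 149.9], [312, 147, 5, 7, 28]), array([0.434, 0.222, 0.076])), (([446.6, 257.8], [416, 231, 62, 59, 1884]), array([0.883, 0.363, 0.076]))]
```

Latch is at about 1.6 rad (knob at x 0.434, y 0.222). Next is the lid grip.

Call:
send_rows(
  increments=[
    {"gripper": 0,"linear": [0.01,0.015,0.05],"delta_rot": [0,0,0]},
    {"gripper": 0,"linear": [0.02,0.02,0.09],"delta_rot": [0,0,0]},
    {"gripper": 0,"linear": [0.06,0.031,0.09],"delta_rot": [0,0,0]},
    {"gripper": 0,"linear": [0.104,0.031,0.09],"delta_rot": [0,0,0]},
    {"gripper": 0,"linear": [0.104,0.031,0.05],"delta_rot": [0,0,0]},
    {"gripper": 0,"linear": [0.104,0.031,0.02],"delta_rot": [0,0,0]},
    {"gripper": 0,"linear": [0.104,0.031,0.012],"delta_rot": [0,0,0]},
    {"gripper": 0,"linear": [0.104,0.031,0.012],"delta_rot": [0,0,0]},
  ],
)

```text
clock: 8.2
position: [0.536, 0.2721, 0.0525]
ee_rot: [-0.001, 0.694, 0.72, -0.002]
contact_force: [0.8, -0.6, 0.5]
width: 0.0425
gripper_force: 0.0
```

Run:
```python
from m import *
w=cam("wrist"); p=get_state()["position"];print(p,[(b,ray(w[1],w[2],*b[0],.077).round(3)) for b in blobs(w[0],(0,150,40),(5,255,255),40)[0]],proj(w[1],w[2],p))
cv2.imwrite("pics/g.png",w[0])
m=cv2.inRange(w[0][200:],np.array((0,0,0)),np.array((75,75,75)))
for r in (240,250,260,270,280,290): 
  print(r,np.flatnonzero(m[r-200])[[0,-1]] if m[r-200].any() else None, w[0][r,200:320:8].mean(1).astype(int))
```

```text
[0.53729522 0.27259577 0.0540948 ] [] [255.52981331 234.8077701 ]
240 [232 282] [144 142 142 142  51  43  50  49  50  47  49 137 137 137 137]
250 [196 315] [ 71  45 143 144  54  48  51  53  50  51  49 144 144  41  71]
260 [182 328] [ 69  41 160 160  56  51  61  61  60  57  49 147 147  43  72]
270 [134 335] [ 42  43 180 178 179 120  61  61  59  62 182 180 178  44  62]
280 [135 340] [ 40  41 179 178 177 162  66  63  78 108 182 183 181  45  42]
290 [136 344] [ 41  41 181 180 180 179 178 180 179 179 180 182 182  44  43]
```

Call:
send_rows(
  increments=[
    {"gripper": 0,"linear": [0,0,-0.004],"delta_rot": [0,0,0]},
    {"gripper": 0,"linear": [0,0,-0.008],"delta_rot": [0,0,0]},
    {"gripper": 0,"linear": [0,0,-0.011],"delta_rot": [0,0,0]},
    {"gripper": 0,"linear": [0,0,-0.011],"delta_rot": [0,0,0]},
  ],
)

```text
clock: 8.65
position: [0.5371, 0.2725, 0.0431]
ee_rot: [0.0, 0.694, 0.72, 0.0]
contact_force: [-0.6, -0.3, -0.3]
width: 0.0431
gripper_force: 0.0
```

Call:
send_rows(
  increments=[
    {"gripper": 1,"linear": [0,0,0],"delta_rot": [0,0,0]},
    {"gripper": 1,"linear": [0,0,0],"delta_rot": [0,0,0]},
    {"gripper": 1,"linear": [0,0,0],"delta_rot": [0,0,0]},
    {"gripper": 1,"linear": [0,0,0],"delta_rot": [0,0,0]},
    {"gripper": 1,"linear": [0,0,0],"delta_rot": [0,0,0]},
  ],
  newtons=25,
)

```text
clock: 9.15
position: [0.5368, 0.2725, 0.0434]
ee_rot: [-0.0, 0.694, 0.72, -0.0]
contact_force: [-3.1, -0.9, 5.0]
width: 0.0153
gripper_force: 29.1
```

Call:
send_rows(
  increments=[
    {"gripper": 1,"linear": [0,0.009,0.0136],"delta_rot": [0,0,0]},
    {"gripper": 1,"linear": [-0.0005,0.0196,0.026],"delta_rot": [0,0,0]},
    {"gripper": 1,"linear": [-0.001,0.0317,0.0367],"delta_rot": [0,0,0]},
    {"gripper": 1,"linear": [-0.0012,0.045,0.0458],"delta_rot": [0,0,0]},
    {"gripper": 1,"linear": [-0.0016,0.0596,0.053],"delta_rot": [0,0,0]},
    {"gripper": 1,"linear": [-0.002,0.075,0.0585],"delta_rot": [0,0,0]},
    {"gripper": 1,"linear": [-0.0025,0.0907,0.0618],"delta_rot": [0,0,0]},
    {"gripper": 1,"linear": [-0.003,0.107,0.063],"delta_rot": [0,0,0]},
  ],
)

```text
clock: 9.95
position: [0.5337, 0.3804, 0.1065]
ee_rot: [0.0, 0.693, 0.721, -0.001]
contact_force: [-2.2, -2.4, -4.3]
width: 0.0154
gripper_force: 24.7
```

Call:
send_rows(
  increments=[
    {"gripper": 1,"linear": [-0.0005,0.016,-0.001],"delta_rot": [0,0,0]},
    {"gripper": 1,"linear": [-0.001,0.032,-0.004],"delta_rot": [0,0,0]},
    {"gripper": 1,"linear": [-0.0013,0.0475,-0.009],"delta_rot": [0,0,0]},
    {"gripper": 1,"linear": [-0.0017,0.062,-0.016],"delta_rot": [0,0,0]},
    {"gripper": 1,"linear": [-0.0017,0.062,-0.016],"delta_rot": [0,0,0]},
  ],
)

```text
clock: 10.45
position: [0.532, 0.4463, 0.0903]
ee_rot: [-0.002, 0.693, 0.721, 0.002]
contact_force: [-4.6, 1.6, 5.2]
width: 0.0153
gripper_force: 25.9
```

Call:
send_rows(
  increments=[
    {"gripper": -0.3,"linear": [0,0,0],"delta_rot": [0,0,0]},
    {"gripper": -0.3,"linear": [0,0,0],"delta_rot": [0,0,0]},
    {"gripper": -0.3,"linear": [0,0,0.02],"delta_rot": [0,0,0]},
    {"gripper": -0.3,"linear": [0,0,0.07],"delta_rot": [0,0,0]},
    {"gripper": -0.3,"linear": [0,-0.03,0.1],"delta_rot": [0,0,0]},
    {"gripper": -0.3,"linear": [0,-0.09,0.12],"delta_rot": [0,0,0]},
    {"gripper": -0.3,"linear": [0,-0.13,0.12],"delta_rot": [0,0,0]},
    {"gripper": -0.3,"linear": [0,-0.13,0.12],"delta_rot": [0,0,0]},
  ],
)

```text
clock: 11.25
position: [0.5341, 0.3064, 0.2121]
ee_rot: [0.002, 0.695, 0.719, 0.001]
contact_force: [0.3, 0.9, -0.0]
width: 0.0556
gripper_force: 0.0
```

Call:
send_rows(
  increments=[
    {"gripper": -0.3,"linear": [-0.01,0.012,0],"delta_rot": [0,0,1.53]},
    {"gripper": -0.3,"linear": [-0.01,0.012,0],"delta_rot": [0,0,1.53]},
    {"gripper": -0.3,"linear": [-0.01,0.012,0],"delta_rot": [0,0,1.53]},
    {"gripper": -0.3,"linear": [-0.01,0.012,0],"delta_rot": [0,0,1.53]},
    {"gripper": -0.3,"linear": [-0.01,0.012,0],"delta_rot": [0,0,1.53]},
    {"gripper": -0.3,"linear": [-0.01,0.012,0],"delta_rot": [0,0,1.53]},
    {"gripper": -0.3,"linear": [-0.01,0.012,0],"delta_rot": [0,0,1.53]},
    {"gripper": -0.3,"linear": [-0.01,0.012,0],"delta_rot": [0,0,1.53]},
  ],
)

```text
clock: 12.05
position: [0.5236, 0.3243, 0.2099]
ee_rot: [0.001, 0.163, 0.987, 0.001]
contact_force: [-0.3, -0.3, 0.1]
width: 0.0556
gripper_force: 0.0
```

Call:
send_rows(
  increments=[
    {"gripper": -0.3,"linear": [0,0,0],"delta_rot": [0,0,0.33]},
    {"gripper": -0.3,"linear": [0,0,0],"delta_rot": [0,0,0.33]},
    {"gripper": -0.3,"linear": [0,0,0],"delta_rot": [0,0,0.33]},
    {"gripper": -0.3,"linear": [0,0,0],"delta_rot": [0,0,0.33]},
  ],
)

```text
clock: 12.45
position: [0.5234, 0.3241, 0.2099]
ee_rot: [0.001, 0.002, 1.0, 0.0]
contact_force: [-0.3, 0.3, -0.7]
width: 0.0556
gripper_force: 0.0
```

Run:
```python
from m import *
s=get_state();print(s["position"],s["ee_rot"],s["qpos"])
w=cam("wrist"); t=cam("top")
pickle.dump((w,t),open("a.pkl","wb"))
f=lambda c,s:cv2.convertScaleAbs(cv2.resize(c,s,interpolation=cv2.INTER_CUBIC),alpha=1.3)
cv2.imwrite("pics/a.png",np.vstack([f(w[0],(640,480))]))
print(blobs(w[0],(105,100,40),(125,255,255),60)[0]);print(blobs(w[0],(45,60,40),(90,255,255),60)[0])
```

```text
[0.52338017 0.32411703 0.20985509] [5.94902145e-04 1.67061927e-03 9.99998338e-01 4.23436263e-04] [ 4.41336567e-01  3.33991033e-01  1.40773691e+00  2.58938766e-04
  1.39842675e+00 -1.12616275e+00]
[([258.6, 160.1], [246, 147, 26, 28, 413]), ([4.3, 190.2], [0, 158, 14, 52, 387]), ([213.0, 365.1], [186, 355, 66, 25, 730])]
[([236.9, 96.7], [223, 84, 28, 27, 460]), ([461.5, 254.3], [408, 186, 104, 138, 11301]), ([14.7, 366.3], [1, 356, 29, 22, 201])]
```

View pics/a.png

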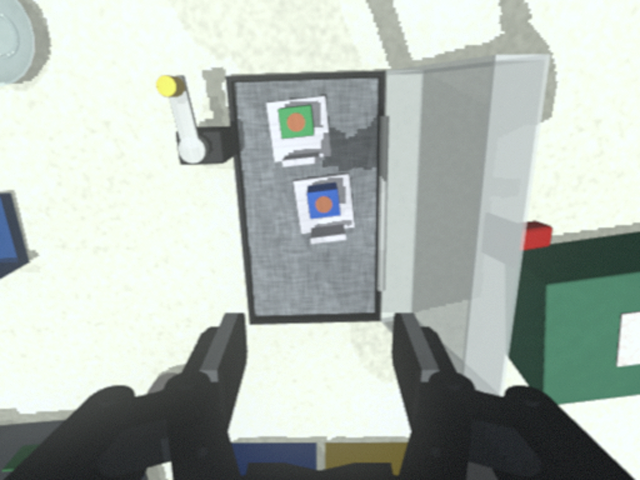

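The lid is fully open and both mounts are visible: green at (296,122) and blue at (324,203) in the 640-wide picture, with tabs towards the robot's +x. Measuring them now.

```bash
cat > meas.py <<'E'
from m import *
def mount(w,lo,hi,zt,box=None):
    h=cv2.cvtColor(w[0],cv2.COLOR_BGR2HSV); m=cv2.inRange(h,np.array(lo),np.array(hi))
    n,l,st,c=cv2.connectedComponentsWithStats(m); 
    if box is not None:
        u0,v0,u1,v1=box
    best=None
    for i in range(1,n):
        if st[i][4]<150: continue
        if box is not None and not(u0<c[i][0]<u1 and v0<c[i][1]<v1): continue
        if best is None or st[i][4]>st[best][4]: best=i
    pts=cv2.findNonZero((l==best).astype(np.uint8)); hull=cv2.convexHull(pts).reshape(-1,2)
    P=np.array([ray(w[1],w[2],u,v,zt)[:2] for u,v in hull],np.float32)*1000
    r=cv2.minAreaRect(P); return np.round(cv2.boxPoints(r),1),np.round(r[0],1),np.round(r[1],1),round(r[2],1)
E
python3 - <<'E'
from meas import *
w,t=pickle.load(open("a.pkl","rb"))
print("green top",mount(w,(50,120,110),(75,255,255),.042,(210,70,280,200)))
print("blue top",mount(w,(105,150,140),(120,255,255),.042,(210,70,280,200)))
# plates: bright, low-sat inside the case
h=cv2.cvtColor(w[0],cv2.COLOR_BGR2HSV); m=cv2.inRange(h,np.array((0,0,150)),np.array((179,60,255))); m[:62]=0;m[250:]=0;m[:,:196]=0;m[:,303:]=0
n,l,st,c=cv2.connectedComponentsWithStats(m)
for i in range(1,n):
    if 40<st[i][4]<4000:
        pts=cv2.findNonZero((l==i).astype(np.uint8)).reshape(-1,2); z=.012 if st[i][4]>300 else .042
        P=np.array([ray(w[1],w[2],u,v,z)[:2] for u,v in cv2.convexHull(pts).reshape(-1,2)],np.float32)*1000
        print(st[i],z,cv2.minAreaRect(P))
E
```

```text
Traceback (most recent call last):
  File "meas.py", line 12, in mount
    pts=cv2.findNonZero((l==best).astype(np.uint8)); hull=cv2.convexHull(pts).reshape(-1,2)
                                                          ~~~~~~~~~~~~~~^^^^^
cv2.error: OpenCV(4.12.0) /io/opencv/modules/imgproc/src/convhull.cpp:143: error: (-215:Assertion failed) total >= 0 && (depth == CV_32F || depth == CV_32S) in function 'convexHull'
```

```bash
sed -i 's/st\[i\]\[4\]<150/st[i][4]<80/' meas.py
python3 - <<'E'
from meas import *
w,t=pickle.load(open("a.pkl","rb"))
print(cv2.cvtColor(w[0],cv2.COLOR_BGR2HSV)[[90,97,105,155,162,168],[230,228,248,250,250,268]])
print("green top",mount(w,(50,90,95),(75,255,255),.042,(210,70,280,200)))
print("blue top",mount(w,(105,120,110),(120,255,255),.042,(210,70,280,200)))
h=cv2.cvtColor(w[0],cv2.COLOR_BGR2HSV); m=cv2.inRange(h,np.array((0,0,150)),np.array((179,60,255))); m[:62]=0;m[250:]=0;m[:,:196]=0;m[:,303:]=0
n,l,st,c=cv2.connectedComponentsWithStats(m)
for i in range(1,n):
    if 40<st[i][4]<4000:
        pts=cv2.findNonZero((l==i).astype(np.uint8)).reshape(-1,2); z=.012 if st[i][4]>300 else .042
        P=np.array([ray(w[1],w[2],u,v,z)[:2] for u,v in cv2.convexHull(pts.astype(np.int32)).reshape(-1,2)],np.float32)*1000
        print(st[i],z,cv2.minAreaRect(P))
E
```

```text
[[ 68 114 143]
 [ 64  98 143]
 [ 68 118 140]
 [110 155 163]
 [110 151 162]
 [111 157 156]]
green top (array([[445.4, 315.9],
       [448.3, 291.3],
       [470. , 293.8],
       [467.2, 318.4]], dtype=float32), array([457.7, 304.9]), array([21.9, 24.7]), 6.6)
blue top (array([[510.7, 337. ],
       [513.8, 312.8],
       [535.5, 315.6],
       [532.4, 339.7]], dtype=float32), array([523.1, 326.3]), array([21.9, 24.4]), 7.2)
[ 213   77   50   57 1187] 0.012 ((468.61138916015625, 305.3963317871094), (54.57380676269531, 49.993865966796875), 6.011112689971924)
[235 140  49  47 856] 0.012 ((531.5528564453125, 326.8966979980469), (49.297672271728516, 49.97536087036133), 7.346133708953857)
[248 188  29   7 129] 0.042 ((554.194580078125, 329.8251953125), (5.167098522186279, 30.127182006835938), 7.368025779724121)
```

Call:
send_rows(
  increments=[
    {"gripper": -0.3,"linear": [-0.03,-0.01,-0.03],"delta_rot": [0,0,0.117]},
    {"gripper": -0.3,"linear": [-0.0657,-0.0192,-0.06],"delta_rot": [0,0,0.117]},
    {"gripper": -0.3,"linear": [-0.0657,-0.0192,-0.1],"delta_rot": [0,0,0.117]},
    {"gripper": -0.3,"linear": [-0.0657,-0.0192,-0.14],"delta_rot": [0,0,0.117]},
    {"gripper": -0.3,"linear": [-0.0657,-0.0192,-0.17],"delta_rot": [0,0,0.117]},
    {"gripper": -0.3,"linear": [-0.0657,-0.0192,-0.185],"delta_rot": [0,0,0.117]},
    {"gripper": -0.3,"linear": [-0.0657,-0.0192,-0.193],"delta_rot": [0,0,0.117]},
    {"gripper": -0.3,"linear": [-0.0657,-0.0192,-0.193],"delta_rot": [0,0,0.117]},
  ],
)

```text
clock: 13.35
position: [0.4566, 0.3042, 0.0162]
ee_rot: [-0.001, -0.057, 0.998, -0.0]
contact_force: [-0.2, -0.1, -0.2]
width: 0.0557
gripper_force: 0.0
```

Call:
send_rows(
  increments=[
    {"gripper": -0.3,"linear": [0,0,-0.004],"delta_rot": [0,0,0]},
    {"gripper": -0.3,"linear": [0,0,-0.008],"delta_rot": [0,0,0]},
    {"gripper": -0.3,"linear": [0,0,-0.008],"delta_rot": [0,0,0]},
  ],
)

```text
clock: 13.65
position: [0.4571, 0.3044, 0.0093]
ee_rot: [0.0, -0.057, 0.998, 0.0]
contact_force: [-0.9, -0.3, -0.1]
width: 0.0554
gripper_force: 0.0
```

Call:
send_rows(
  increments=[
    {"gripper": 1,"linear": [0,0,0],"delta_rot": [0,0,0]},
    {"gripper": 1,"linear": [0,0,0],"delta_rot": [0,0,0]},
    {"gripper": 1,"linear": [0,0,0],"delta_rot": [0,0,0]},
    {"gripper": 1,"linear": [0,0,0],"delta_rot": [0,0,0]},
    {"gripper": 1,"linear": [0,0,0],"delta_rot": [0,0,0]},
    {"gripper": 1,"linear": [0,0,0],"delta_rot": [0,0,0]},
  ],
  newtons=30,
)

```text
clock: 14.25
position: [0.4573, 0.3045, 0.0096]
ee_rot: [0.0, -0.057, 0.998, 0.0]
contact_force: [-1.1, 0.1, 4.8]
width: 0.0251
gripper_force: 30.1
```

Call:
send_rows(
  increments=[
    {"gripper": 1,"linear": [0,0,0.03],"delta_rot": [0,0,0]},
    {"gripper": 1,"linear": [0,0,0.07],"delta_rot": [0,0,0]},
    {"gripper": 1,"linear": [0.02,-0.04,0.1],"delta_rot": [0,0,-0.04]},
    {"gripper": 1,"linear": [0.04,-0.09,0.13],"delta_rot": [0,0,-0.085]},
    {"gripper": 1,"linear": [0.05,-0.14,0.13],"delta_rot": [0,0,-0.085]},
    {"gripper": 1,"linear": [0.06,-0.19,0.13],"delta_rot": [0,0,-0.085]},
    {"gripper": 1,"linear": [0.07,-0.24,0.13],"delta_rot": [0,0,-0.085]},
    {"gripper": 1,"linear": [0.08,-0.28,0.13],"delta_rot": [0,0,-0.085]},
  ],
)

```text
clock: 15.05
position: [0.5346, 0.0301, 0.1386]
ee_rot: [-0.0, -0.015, 1.0, 0.0]
contact_force: [1.5, 0.3, -1.2]
width: 0.0248
gripper_force: 30.0
```

Call:
send_rows(
  increments=[
    {"gripper": 1,"linear": [0.008,-0.0275,0],"delta_rot": [0,0,0]},
    {"gripper": 1,"linear": [0.008,-0.0275,0],"delta_rot": [0,0,0]},
    {"gripper": 1,"linear": [0.008,-0.0275,0],"delta_rot": [0,0,0]},
    {"gripper": 1,"linear": [0.008,-0.0275,0],"delta_rot": [0,0,0]},
  ],
)

```text
clock: 15.45
position: [0.5423, 0.0054, 0.1385]
ee_rot: [-0.001, -0.015, 1.0, 0.0]
contact_force: [-0.8, 0.6, 0.0]
width: 0.0249
gripper_force: 30.0
```

Run:
```python
from meas import *
s=get_state();print(s["position"],s["ee_rot"],s["width"])
w=cam("wrist"); pickle.dump(w,open("b.pkl","wb"))
cv2.imwrite("pics/b.png",cv2.convertScaleAbs(cv2.resize(w[0],(640,480)),alpha=1.3))
```

```text
[0.5423126  0.00537431 0.13850062] [-7.09685809e-04 -1.48764435e-02  9.99888995e-01  4.30010548e-04] 0.024875354841329706
```

View pics/b.png

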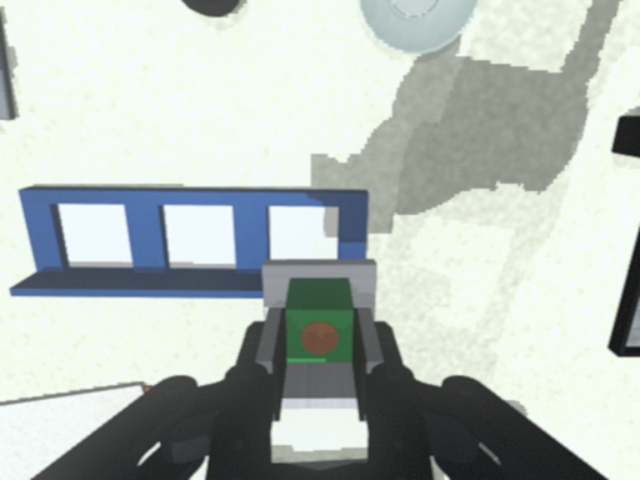

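The mount is held level, green block at (320,310) in the picture, and all three pockets are visible at (95,235), (200,235) and (303,233). Measuring the pocket edges and the in-hand offset.

Run:
```python
from meas import *
w=pickle.load(open("b.pkl","rb")); g=w[0]
h=cv2.cvtColor(g,cv2.COLOR_BGR2HSV); bl=cv2.inRange(h,np.array((100,100,30)),np.array((130,255,255)))
X=lambda u,v,z: ray(w[1],w[2],u,v,z)[:2]
def run(a): # transitions
    return np.flatnonzero(np.diff((a>0).astype(int)))
for v in (180,188,196): print(v,run(bl[v,0:300]))
for u in (60,76,92,140,160,180,225,240,260): print(u,run(bl[140:245,u])+140)
fr=[]
for u in list(range(54,100,3))+list(range(136,186,3)):
    r=run(bl[140:200,u])+140
    fr.append(X(u,r[1]+.5,.014))
fr=np.array(fr); k=np.polyfit(fr[:,1],fr[:,0],1); print("front inner line x at y=-.083:",np.polyval(k,-.083),"yaw",-np.degrees(np.arctan(k[0])))
for v in (180,188):
    r=run(bl[v,0:300])+.5; 
    print([ (X(r[i],v,.006 if i in(1,3,5) else .014)).round(4).tolist() for i in range(1,min(7,len(r)))])
# block in hand: top face at TCP+~.032
m=cv2.inRange(h,np.array((50,60,20)),np.array((80,255,255))); m[:, :200]=0; m[:,300:]=0;m[:200]=0
p=cv2.findNonZero(m); print(cv2.boundingRect(p), np.percentile(p[:,0,0],[1,99]))
for z in (.165,.170,.175): print(z,X((228.+281)/2,288,z),X(228,288,z),X(281,288,z), X(228,256,z))
print(run(m[240,200:300])+200,run(m[280,200:300])+200)
```

```text
180 [ 21  42 102 128 187 213 271 291]
188 [ 23  44 103 129 187 213 271 291]
196 [ 25  46 104 130 188 213 270 291]
60 [151 161 230 236]
76 [151 162 230 236]
92 [152 162 231 236]
140 [152 162 231 236]
160 [152 163 231 237]
180 [153 163 231 237]
225 [153 163]
240 [153 163]
260 [156 158 159 160 162 163]
front inner line x at y=-.083: 0.5341968200241293 yaw 1.077935584870782
[[0.556, -0.1967], [0.5517, -0.1363], [0.5535, -0.1155], [0.5493, -0.0582], [0.551, -0.0353], [0.547, 0.0189]]
[[0.5639, -0.1962], [0.5594, -0.1363], [0.5614, -0.1153], [0.5571, -0.0585], [0.559, -0.0354], [0.5547, 0.0193]]
(228, 223, 55, 67) [229. 282.]
0.165 [0.55857231 0.00404749] [ 0.55898374 -0.00926634] [0.55816094 0.01735934] [ 0.54078064 -0.00933561]
0.17 [0.55508969 0.00395681] [ 0.55548676 -0.00889222] [0.55469268 0.01680393] [ 0.53791914 -0.00895907]
0.175 [0.55160707 0.00386613] [ 0.55198977 -0.0085181 ] [0.55122442 0.01624852] [ 0.53505765 -0.00858253]
[229 280] [228 245 265 282]
```

Run:
```python
from meas import *
w=pickle.load(open("b.pkl","rb")); X=lambda u,v,z: ray(w[1],w[2],u,v,z)[:2].round(4)
for u in (60,140,180): print("fence top in/out",X(u,231,.044),X(u,236.7,.044),"front rim",X(u,162.5,.014),X(u,151.8,.014))
g=w[0].astype(int); print(g[238:300:2,240].tolist())
print(g[204:226:2,255].mean(1), [X(255,v,.171) for v in (246.5,290)], X(255,208.5,.141))
```

```text
fence top in/out [ 0.5899 -0.1648] [ 0.5954 -0.1657] front rim [ 0.5363 -0.1727] [ 0.5265 -0.1711]
fence top in/out [ 0.5878 -0.0951] [ 0.5933 -0.0956] front rim [ 0.5341 -0.1005] [ 0.5243 -0.0997]
fence top in/out [ 0.5867 -0.0603] [ 0.5922 -0.0605] front rim [ 0.533  -0.0644] [ 0.5232 -0.064 ]
[[47, 64, 42], [46, 62, 40], [48, 64, 43], [46, 62, 40], [45, 63, 41], [53, 82, 45], [56, 87, 46], [56, 87, 45], [55, 87, 45], [56, 87, 46], [56, 87, 45], [55, 86, 43], [56, 87, 45], [51, 80, 44], [49, 74, 47], [50, 73, 57], [50, 72, 61], [49, 73, 57], [51, 78, 48], [50, 78, 41], [50, 78, 42], [49, 78, 41], [49, 77, 42], [48, 78, 42], [56, 89, 46], [71, 121, 56], [74, 85, 69], [77, 76, 73], [76, 75, 73], [78, 76, 74], [77, 74, 73]]
[188.66666667 179.33333333  86.66666667  81.33333333 106.33333333
 118.33333333 120.         117.         118.          78.66666667
  53.        ] [array([0.532 , 0.0035]), array([0.5555, 0.0042])] [0.5252 0.0033]
```

Call:
send_rows(
  increments=[
    {"gripper": 1,"linear": [0.0065,-0.0116,0],"delta_rot": [0,0,0]},
    {"gripper": 1,"linear": [0.0065,-0.0116,-0.03],"delta_rot": [0,0,0]},
    {"gripper": 1,"linear": [0.0065,-0.0116,-0.06],"delta_rot": [0,0,0]},
    {"gripper": 1,"linear": [0.0065,-0.0116,-0.08],"delta_rot": [0,0,0]},
    {"gripper": 1,"linear": [0.0065,-0.0116,-0.09],"delta_rot": [0,0,0]},
    {"gripper": 1,"linear": [0.0065,-0.0116,-0.1],"delta_rot": [0,0,0]},
    {"gripper": 1,"linear": [0.0065,-0.0116,-0.108],"delta_rot": [0,0,0]},
    {"gripper": 1,"linear": [0.0065,-0.0116,-0.113],"delta_rot": [0,0,0]},
  ],
)

```text
clock: 16.3
position: [0.55, -0.0072, 0.0259]
ee_rot: [0.0, -0.015, 1.0, -0.0]
contact_force: [0.1, -0.6, -0.7]
width: 0.0249
gripper_force: 30.0
```

Call:
send_rows(
  increments=[
    {"gripper": 1,"linear": [0,0,-0.002],"delta_rot": [0,0,0]},
    {"gripper": 1,"linear": [0,0,-0.004],"delta_rot": [0,0,0]},
    {"gripper": 1,"linear": [0,0,-0.006],"delta_rot": [0,0,0]},
    {"gripper": 1,"linear": [0,0,-0.006],"delta_rot": [0,0,0]},
  ],
)

```text
clock: 16.7
position: [0.5496, -0.0072, 0.0201]
ee_rot: [0.0, -0.015, 1.0, 0.0]
contact_force: [0.8, 0.4, -0.6]
width: 0.0249
gripper_force: 30.0
```

Call:
send_rows(
  increments=[
    {"gripper": 1,"linear": [-0.0007,0.001,0],"delta_rot": [0,0,0]},
    {"gripper": 1,"linear": [-0.0007,0.001,-0.002],"delta_rot": [0,0,0]},
    {"gripper": 1,"linear": [-0.0007,0.001,-0.004],"delta_rot": [0,0,0]},
    {"gripper": 1,"linear": [-0.0007,0.001,-0.006],"delta_rot": [0,0,0]},
    {"gripper": 1,"linear": [-0.0007,0.001,-0.008],"delta_rot": [0,0,0]},
    {"gripper": 1,"linear": [-0.0007,0.001,-0.008],"delta_rot": [0,0,0]},
  ],
)

```text
clock: 17.3
position: [0.5491, -0.0062, 0.0117]
ee_rot: [0.0, -0.015, 1.0, 0.0]
contact_force: [1.8, 0.3, -1.4]
width: 0.0249
gripper_force: 30.0
```

Call:
send_rows(
  increments=[
    {"gripper": 1,"linear": [0.0015,0,-0.0005],"delta_rot": [0,0,0]},
    {"gripper": 1,"linear": [0.0015,0,-0.0005],"delta_rot": [0,0,0]},
    {"gripper": -0.3,"linear": [0.0015,0,-0.0005],"delta_rot": [0,0,0]},
    {"gripper": -0.3,"linear": [0.0015,0,-0.0005],"delta_rot": [0,0,0]},
    {"gripper": -0.3,"linear": [0.0015,0,0.03],"delta_rot": [0,0,0]},
    {"gripper": -0.3,"linear": [-0.01,0.04,0.08],"delta_rot": [0,0,0]},
    {"gripper": -0.3,"linear": [-0.02,0.09,0.13],"delta_rot": [0,0,0]},
    {"gripper": -0.3,"linear": [-0.02,0.14,0.17],"delta_rot": [0,0,0]},
  ],
)

```text
clock: 18.1
position: [0.5312, 0.097, 0.1507]
ee_rot: [0.0, -0.014, 1.0, 0.0]
contact_force: [0.3, -0.0, -0.4]
width: 0.0557
gripper_force: 0.0
```

Call:
send_rows(
  increments=[
    {"gripper": -0.3,"linear": [0,0.05,0.02],"delta_rot": [0,0,0.097]},
    {"gripper": -0.3,"linear": [0,0.1,0.02],"delta_rot": [0,0,0.097]},
    {"gripper": -0.3,"linear": [-0.005,0.15,0.02],"delta_rot": [0,0,0.097]},
    {"gripper": -0.3,"linear": [-0.006,0.192,0.02],"delta_rot": [0,0,0.097]},
    {"gripper": -0.3,"linear": [-0.006,0.192,0.02],"delta_rot": [0,0,0.097]},
    {"gripper": -0.3,"linear": [-0.006,0.192,0.02],"delta_rot": [0,0,0.097]},
  ],
)

```text
clock: 18.7
position: [0.5252, 0.2892, 0.1686]
ee_rot: [-0.0, -0.064, 0.998, -0.0]
contact_force: [-0.9, -0.2, -1.3]
width: 0.0557
gripper_force: 0.0
```

Run:
```python
from meas import *
s=get_state();print(s["position"],s["ee_rot"],s["width"],s["clock"])
w=cam("wrist"); print("blue top",mount(w,(105,120,110),(120,255,255),.042,(190,60,330,260)))
t=cam("top"); x=[(b[0],ray(t[1],t[2],*b[0],.044).round(4)) for b in blobs(t[0],(50,90,50),(80,255,255),8)[0]]; print(x)
print([(b[0],ray(t[1],t[2],*b[0],.042).round(4)) for b in blobs(t[0][:,100:200],(105,130,60),(120,255,255),8)[0]])
```

```text
[0.52519965 0.28919012 0.16862055] [-1.51780141e-04 -6.43681150e-02  9.97926147e-01 -3.57136722e-04] 0.0557410420854269 18.7
blue top (array([[512.2, 336.2],
       [515.5, 311.7],
       [535.5, 314.3],
       [532.2, 338.8]], dtype=float32), array([523.9, 325.3]), array([20.2, 24.8]), 7.5)
[([244.3, 85.9], array([0.7843, 0.0478, 0.044 ])), ([9.6, 122.6], array([0.6664, 0.692 , 0.044 ])), ([15.6, 153.9], array([0.5791, 0.6687, 0.044 ])), ([262.0, 169.1], array([ 0.5473, -0.0048,  0.044 ]))]
[([66.8, 56.7], array([0.8604, 0.5499, 0.042 ])), ([97.9, 93.5], array([0.7547, 0.4568, 0.042 ])), ([41.5, 176.6], array([0.5179, 0.5952, 0.042 ]))]
```

Call:
send_rows(
  increments=[
    {"gripper": -0.05,"linear": [-0.0017,0.0366,-0.03],"delta_rot": [0,0,0]},
    {"gripper": -0.05,"linear": [-0.0017,0.0366,-0.06],"delta_rot": [0,0,0]},
    {"gripper": -0.05,"linear": [-0.0017,0.0366,-0.1],"delta_rot": [0,0,0]},
    {"gripper": -0.05,"linear": [-0.0017,0.0366,-0.13],"delta_rot": [0,0,0]},
    {"gripper": -0.05,"linear": [-0.0017,0.0366,-0.15],"delta_rot": [0,0,0]},
    {"gripper": -0.05,"linear": [-0.0017,0.0366,-0.159],"delta_rot": [0,0,0]},
    {"gripper": -0.05,"linear": [-0.0017,0.0366,-0.159],"delta_rot": [0,0,0]},
  ],
)

```text
clock: 19.5
position: [0.5235, 0.3233, 0.009]
ee_rot: [-0.001, -0.062, 0.998, -0.001]
contact_force: [0.3, -0.5, -0.4]
width: 0.0448
gripper_force: 0.0
```

Call:
send_rows(
  increments=[
    {"gripper": 1,"linear": [0,0,0],"delta_rot": [0,0,0]},
    {"gripper": 1,"linear": [0,0,0],"delta_rot": [0,0,0]},
    {"gripper": 1,"linear": [0,0,0],"delta_rot": [0,0,0]},
    {"gripper": 1,"linear": [0,0,0],"delta_rot": [0,0,0]},
    {"gripper": 1,"linear": [0,0,0],"delta_rot": [0,0,0]},
  ],
)

```text
clock: 20.0
position: [0.5251, 0.3252, 0.0116]
ee_rot: [0.002, -0.063, 0.998, 0.0]
contact_force: [1.1, -1.4, 6.1]
width: 0.0245
gripper_force: 30.2
```

Call:
send_rows(
  increments=[
    {"gripper": 1,"linear": [0,0,0.03],"delta_rot": [0,0,0]},
    {"gripper": 1,"linear": [0,0,0.07],"delta_rot": [0,0,0]},
    {"gripper": 1,"linear": [0,-0.04,0.1],"delta_rot": [0,0,-0.05]},
    {"gripper": 1,"linear": [0.005,-0.09,0.13],"delta_rot": [0,0,-0.097]},
    {"gripper": 1,"linear": [0.01,-0.14,0.13],"delta_rot": [0,0,-0.097]},
    {"gripper": 1,"linear": [0.015,-0.19,0.13],"delta_rot": [0,0,-0.097]},
    {"gripper": 1,"linear": [0.02,-0.24,0.13],"delta_rot": [0,0,-0.097]},
    {"gripper": 1,"linear": [0.02,-0.285,0.13],"delta_rot": [0,0,-0.097]},
  ],
)

```text
clock: 20.8
position: [0.5438, 0.0415, 0.1402]
ee_rot: [0.0, -0.015, 1.0, 0.0]
contact_force: [1.0, -0.1, -0.3]
width: 0.0249
gripper_force: 29.9
```

Call:
send_rows(
  increments=[
    {"gripper": 1,"linear": [0,-0.05,0],"delta_rot": [0,0,0]},
    {"gripper": 1,"linear": [0,-0.1,0],"delta_rot": [0,0,0]},
    {"gripper": 1,"linear": [0,-0.12,0],"delta_rot": [0,0,0]},
    {"gripper": 1,"linear": [0,-0.12,0],"delta_rot": [0,0,0]},
    {"gripper": 1,"linear": [0,-0.12,0],"delta_rot": [0,0,0]},
  ],
)

```text
clock: 21.3
position: [0.5433, -0.0765, 0.1398]
ee_rot: [-0.0, -0.014, 1.0, 0.001]
contact_force: [-0.2, 0.7, -1.1]
width: 0.0251
gripper_force: 30.0
```

Run:
```python
from meas import *
s=get_state();p=s["position"];print(p,s["ee_rot"],s["width"],s["clock"])
w=cam("wrist"); pickle.dump(w,open("c.pkl","wb")); X=lambda u,v,z: ray(w[1],w[2],u,v,z)[:2].round(4)
g=w[0].astype(int)
h=cv2.cvtColor(w[0],cv2.COLOR_BGR2HSV); bl=cv2.inRange(h,np.array((100,100,20)),np.array((130,255,255)))
run=lambda a:np.flatnonzero(np.diff((a>0).astype(int)))
print("cols",[(v,run(bl[v])) for v in (170,180,250,275)])
print("rows",[(u,run(bl[140:300,u])+140) for u in (120,130,240,256,272)])
print(g[230:300:2,240].tolist())
print("green seated",mount(w,(50,90,60),(80,255,255),.044,(256,100,512,300)))
```

```text
[ 0.54330358 -0.07648897  0.13980087] [-3.74542795e-04 -1.39624941e-02  9.99902212e-01  6.89515975e-04] 0.025088099968872075 21.3
cols [(170, array([110, 131, 191, 217, 275, 301, 360, 382])), (180, array([111, 132, 191, 217, 275, 300, 359, 380])), (250, array([228, 253, 257, 282])), (275, array([229, 247, 263, 281]))]
rows [(120, array([153, 216, 231, 236])), (130, array([153, 214, 231, 236])), (240, array([153, 163, 217, 261, 266, 283])), (256, array([158, 164, 217, 249, 276, 282])), (272, array([155, 163, 217, 282]))]
[[78, 53, 42], [79, 52, 43], [78, 52, 41], [78, 52, 43], [78, 53, 42], [80, 51, 40], [106, 62, 44], [110, 64, 44], [110, 63, 44], [111, 64, 45], [110, 63, 44], [110, 64, 45], [109, 62, 42], [111, 64, 42], [105, 61, 43], [97, 59, 48], [90, 61, 60], [90, 63, 65], [88, 59, 54], [97, 59, 48], [97, 56, 38], [99, 57, 39], [99, 56, 39], [98, 56, 39], [99, 57, 40], [98, 56, 39], [100, 61, 44], [88, 79, 75], [82, 79, 78], [82, 79, 77], [81, 79, 77], [81, 79, 76], [83, 80, 78], [81, 79, 76], [83, 81, 79]]
green seated (array([[532.3,   4.1],
       [533.2, -25.2],
       [561.4, -24.4],
       [560.6,   4.9]], dtype=float32), array([546.9, -10.2]), array([28.3, 29.4]), 1.6)
```

Run:
```python
from meas import *
w=pickle.load(open("c.pkl","rb")); X=lambda u,v,z: ray(w[1],w[2],u,v,z)[:2].round(4)
print("block front/rear",X(255,241.5,.1702),X(255,282.7,.1702),"sides",X(228.5,250,.1702),X(282.5,250,.1702))
print("pocket front",X(240,163.5,.014),"sides",X(217.5,175,.014),X(275.5,175,.014),"fence",X(125,231,.044),X(125,236.5,.044))
```

```text
block front/rear [ 0.5315 -0.0784] [ 0.5538 -0.0778] sides [ 0.5363 -0.0907] [ 0.5356 -0.0654]
pocket front [ 0.5337 -0.0921] sides [ 0.5451 -0.1126] [ 0.5436 -0.0593] fence [ 0.5896 -0.1906] [ 0.595  -0.1911]
```

Call:
send_rows(
  increments=[
    {"gripper": 1,"linear": [0.0093,-0.008,0],"delta_rot": [0,0,0]},
    {"gripper": 1,"linear": [0.0093,-0.008,-0.03],"delta_rot": [0,0,0]},
    {"gripper": 1,"linear": [0.0093,-0.008,-0.06],"delta_rot": [0,0,0]},
    {"gripper": 1,"linear": [0.0093,-0.008,-0.08],"delta_rot": [0,0,0]},
    {"gripper": 1,"linear": [0.0093,-0.008,-0.095],"delta_rot": [0,0,0]},
    {"gripper": 1,"linear": [0.0093,-0.008,-0.107],"delta_rot": [0,0,0]},
    {"gripper": 1,"linear": [0.0093,-0.008,-0.115],"delta_rot": [0,0,0]},
    {"gripper": 1,"linear": [0.0093,-0.008,-0.115],"delta_rot": [0,0,0]},
  ],
)

```text
clock: 22.15
position: [0.5528, -0.0843, 0.0241]
ee_rot: [-0.001, -0.015, 1.0, 0.0]
contact_force: [-1.3, 0.2, -1.0]
width: 0.0247
gripper_force: 30.0
```

Call:
send_rows(
  increments=[
    {"gripper": 1,"linear": [0,0,-0.003],"delta_rot": [0,0,0]},
    {"gripper": 1,"linear": [0,0,-0.006],"delta_rot": [0,0,0]},
    {"gripper": 1,"linear": [0,0,-0.009],"delta_rot": [0,0,0]},
    {"gripper": 1,"linear": [0,0,-0.011],"delta_rot": [0,0,0]},
    {"gripper": 1,"linear": [0,0,-0.011],"delta_rot": [0,0,0]},
  ],
)

```text
clock: 22.65
position: [0.5529, -0.0848, 0.0139]
ee_rot: [-0.0, -0.015, 1.0, 0.0]
contact_force: [0.2, 0.5, -0.4]
width: 0.0247
gripper_force: 30.0
```

Call:
send_rows(
  increments=[
    {"gripper": 1,"linear": [0.0015,0,-0.0005],"delta_rot": [0,0,0]},
    {"gripper": 1,"linear": [0.0015,0,-0.0005],"delta_rot": [0,0,0]},
    {"gripper": -0.1,"linear": [0.0015,0,-0.0005],"delta_rot": [0,0,0]},
    {"gripper": -0.1,"linear": [0.0015,0,-0.0005],"delta_rot": [0,0,0]},
    {"gripper": -0.1,"linear": [0.0015,0,0.03],"delta_rot": [0,0,0]},
    {"gripper": -0.1,"linear": [0,0,0.08],"delta_rot": [0,0,0]},
    {"gripper": -0.1,"linear": [-0.01,-0.04,0.13],"delta_rot": [0,0,-0.15]},
    {"gripper": -0.1,"linear": [-0.03,-0.08,0.17],"delta_rot": [0,0,-0.3]},
  ],
)

```text
clock: 23.45
position: [0.5317, -0.1489, 0.1696]
ee_rot: [0.002, 0.137, 0.991, -0.0]
contact_force: [1.0, -0.3, 0.1]
width: 0.047
gripper_force: 0.0
```

Call:
send_rows(
  increments=[
    {"gripper": -0.6,"linear": [-0.083,-0.165,0.04],"delta_rot": [0,0,-1.37]},
    {"gripper": -0.6,"linear": [-0.083,-0.165,0.04],"delta_rot": [0,0,-1.37]},
    {"gripper": -0.6,"linear": [-0.083,-0.165,0.04],"delta_rot": [0,0,-1.37]},
    {"gripper": -0.6,"linear": [-0.083,-0.165,0.04],"delta_rot": [0,0,-1.37]},
    {"gripper": -0.6,"linear": [-0.083,-0.165,0.04],"delta_rot": [0,0,-1.37]},
    {"gripper": -0.6,"linear": [-0.083,-0.165,0.04],"delta_rot": [0,0,-1.37]},
    {"gripper": -0.6,"linear": [-0.083,-0.165,0.04],"delta_rot": [0,0,-1.37]},
    {"gripper": -0.6,"linear": [-0.083,-0.165,0.04],"delta_rot": [0,0,-1.37]},
  ],
)

```text
clock: 24.25
position: [0.4473, -0.3139, 0.2072]
ee_rot: [0.0, 0.673, 0.739, 0.0]
contact_force: [-0.4, 0.6, 0.2]
width: 0.0682
gripper_force: 0.0
```

Call:
send_rows(
  increments=[
    {"gripper": -0.6,"linear": [0,0,0],"delta_rot": [0,0,-0.17]},
    {"gripper": -0.6,"linear": [0,0,0],"delta_rot": [0,0,-0.17]},
    {"gripper": -0.6,"linear": [0,0,0],"delta_rot": [0,0,-0.17]},
  ],
)

```text
clock: 24.55
position: [0.4474, -0.3136, 0.2071]
ee_rot: [0.0, 0.731, 0.683, 0.0]
contact_force: [0.5, 0.1, 0.0]
width: 0.0685
gripper_force: 0.0
```

Run:
```python
from meas import *
s=get_state();p=s["position"];print(p,s["ee_rot"],s["width"],s["clock"],s["qpos"])
w=cam("wrist"); pickle.dump(w,open("d.pkl","wb"))
for b in blobs(w[0],(4,140,70),(20,255,255),15)[0]: print(b,ray(w[1],w[2],*b[0],.1).round(4))
cv2.imwrite("pics/d.png",cv2.convertScaleAbs(cv2.resize(w[0],(640,480)),alpha=1.3))
```

```text
[ 0.4474185  -0.31363074  0.2071484 ] [1.21750573e-04 7.30581492e-01 6.82825503e-01 4.63309468e-05] 0.06845307823298326 24.55 [-7.38793184e-01  2.31511266e-01  1.56182795e+00  7.46563615e-05
  1.34800329e+00 -6.71259660e-01]
([236.3, 99.6], [229, 87, 11, 27, 63]) [ 0.438  -0.2465  0.1   ]
([252.2, 95.7], [248, 86, 11, 28, 86]) [ 0.4509 -0.2444  0.1   ]
([215.6, 102.6], [214, 89, 4, 29, 92]) [ 0.4213 -0.2477  0.1   ]
([269.3, 101.9], [266, 88, 7, 29, 129]) [ 0.4642 -0.2501  0.1   ]
([234.1, 148.5], [226, 136, 15, 27, 173]) [ 0.4328 -0.2858  0.1   ]
([252.0, 145.4], [249, 136, 10, 26, 82]) [ 0.448  -0.2842  0.1   ]
([218.2, 158.7], [217, 143, 5, 27, 77]) [ 0.4186 -0.2936  0.1   ]
([268.6, 161.4], [267, 152, 4, 17, 54]) [ 0.4611 -0.2988  0.1   ]
([251.7, 195.3], [250, 189, 9, 16, 39]) [ 0.4446 -0.3283  0.1   ]
([239.5, 198.4], [233, 190, 9, 22, 56]) [ 0.4337 -0.3305  0.1   ]
([220.6, 211.7], [219, 201, 4, 23, 70]) [ 0.4157 -0.342   0.1   ]
([268.3, 210.6], [267, 200, 4, 24, 75]) [ 0.4584 -0.3438  0.1   ]
```

View pics/d.png

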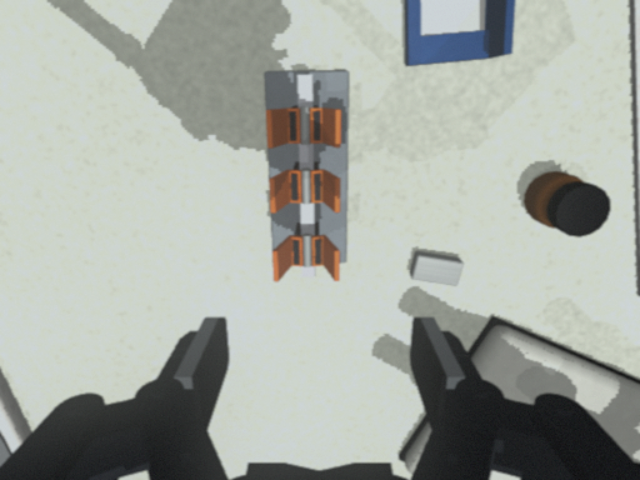

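The clips are at (304,127), (304,190) and (306,258) in the picture, handles splayed across x. The tray and jar are clear of the path. Computing the centres.

Run:
```python
from meas import *
w=pickle.load(open("d.pkl","rb")); X=lambda u,v,z: ray(w[1],w[2],u,v,z)[:2]
for n,l,r,vl,vr in [(1,213.7,272.5,103,102),(2,216.7,271,156.5,155),(3,218.7,271,212.5,212)]:
    a,b=X(l,vl,.104),X(r,vr,.104); print(n,((a+b)/2).round(4),np.linalg.norm(b-a).round(4),np.degrees(np.arctan2(*(b-a)[::-1])).round(1))
```

```text
1 [ 0.4434 -0.2489] 0.0464 -2.9
2 [ 0.4407 -0.2916] 0.0452 -2.2
3 [ 0.4376 -0.3423] 0.0461 -3.2
```

Call:
send_rows(
  increments=[
    {"gripper": -0.6,"linear": [-0.0025,0.04,0],"delta_rot": [0,0,0]},
    {"gripper": -0.6,"linear": [-0.0025,0.0656,-0.02],"delta_rot": [0,0,0]},
    {"gripper": -0.6,"linear": [-0.0025,0.0656,-0.06],"delta_rot": [0,0,0]},
    {"gripper": -0.6,"linear": [-0.0025,0.0656,-0.1],"delta_rot": [0,0,0]},
    {"gripper": -0.6,"linear": [-0.0025,0.0656,-0.125],"delta_rot": [0,0,0]},
    {"gripper": -0.6,"linear": [-0.0025,0.0656,-0.14],"delta_rot": [0,0,0]},
    {"gripper": -0.6,"linear": [-0.0025,0.0656,-0.145],"delta_rot": [0,0,0]},
    {"gripper": -0.6,"linear": [-0.0025,0.0656,-0.145],"delta_rot": [0,0,0]},
  ],
)

```text
clock: 25.4
position: [0.4448, -0.2479, 0.0617]
ee_rot: [-0.001, 0.731, 0.682, -0.0]
contact_force: [-0.1, -0.0, 0.8]
width: 0.0683
gripper_force: 0.0
```

Call:
send_rows(
  increments=[
    {"gripper": 1,"linear": [0,0,0],"delta_rot": [0,0,0]},
    {"gripper": 1,"linear": [0,0,0],"delta_rot": [0,0,0]},
    {"gripper": 1,"linear": [0,0,0],"delta_rot": [0,0,0]},
    {"gripper": 1,"linear": [0,0,0],"delta_rot": [0,0,0]},
    {"gripper": 1,"linear": [0,0,0],"delta_rot": [0,0,0]},
    {"gripper": 1,"linear": [0,0,0],"delta_rot": [0,0,0]},
  ],
  newtons=40,
)

```text
clock: 26.0
position: [0.445, -0.2481, 0.0622]
ee_rot: [0.0, 0.731, 0.682, 0.0]
contact_force: [0.3, 0.1, -0.6]
width: 0.0278
gripper_force: 40.9
```

Call:
send_rows(
  increments=[
    {"gripper": 1,"linear": [0,0,0.02],"delta_rot": [0,0,0]},
    {"gripper": 1,"linear": [0,0,0.05],"delta_rot": [0,0,0]},
    {"gripper": 1,"linear": [0.01,0.02,0.07],"delta_rot": [0,0,0.05]},
    {"gripper": 1,"linear": [0.035,0.06,0.07],"delta_rot": [0,0,0.097]},
    {"gripper": 1,"linear": [0.06,0.1,0.07],"delta_rot": [0,0,0.097]},
    {"gripper": 1,"linear": [0.085,0.14,0.07],"delta_rot": [0,0,0.097]},
    {"gripper": 1,"linear": [0.11,0.18,0.07],"delta_rot": [0,0,0.097]},
    {"gripper": 1,"linear": [0.135,0.22,0.07],"delta_rot": [0,0,0.097]},
  ],
)

```text
clock: 26.8
position: [0.5807, -0.0263, 0.1322]
ee_rot: [0.0, 0.697, 0.717, 0.0]
contact_force: [1.0, -0.6, -1.0]
width: 0.0278
gripper_force: 40.9
```

Call:
send_rows(
  increments=[
    {"gripper": 1,"linear": [0.005,0.022,0],"delta_rot": [0,0,0]},
    {"gripper": 1,"linear": [0.005,0.022,0],"delta_rot": [0,0,0]},
    {"gripper": 1,"linear": [0.005,0.022,0],"delta_rot": [0,0,0]},
  ],
)

```text
clock: 27.1
position: [0.5846, -0.0059, 0.1318]
ee_rot: [-0.0, 0.697, 0.717, -0.001]
contact_force: [-0.9, -0.7, -0.6]
width: 0.0275
gripper_force: 40.9
```

Run:
```python
from meas import *
s=get_state();p=s["position"];print(p,s["ee_rot"],s["width"])
w=cam("wrist"); pickle.dump(w,open("e.pkl","wb"));X=lambda u,v,z: ray(w[1],w[2],u,v,z)[:2].round(4)
h=cv2.cvtColor(w[0],cv2.COLOR_BGR2HSV); bl=cv2.inRange(h,np.array((100,100,20)),np.array((130,255,255)))
g=cv2.inRange(h,np.array((50,60,20)),np.array((85,255,255)))
run=lambda a:np.flatnonzero(np.diff((a>0).astype(int)))
for v in (90,100,110,120,260,280,300): print(v,"blue",run(bl[v]),"green",run(g[v]))
print("orange",blobs(w[0],(4,140,50),(20,255,255),15)[0])
cv2.imwrite("pics/e.png",cv2.convertScaleAbs(cv2.resize(w[0],(800,600)),alpha=1.3))
```

```text
[ 0.58462797 -0.00586041  0.13176624] [-6.08042917e-05  6.96937002e-01  7.17132161e-01 -5.24439324e-04] 0.0275036490000542
90 blue [] green [510]
100 blue [] green [508]
110 blue [] green [506]
120 blue [] green [504]
260 blue [191 195 255 260] green []
280 blue [234 247 255 260] green []
300 blue [254 259] green []
orange [([241.2, 233.5], [230, 218, 16, 38, 125]), ([258.3, 235.9], [256, 218, 14, 38, 130]), ([269.0, 244.7], [267, 232, 4, 23, 58]), ([281.8, 266.8], [279, 245, 7, 43, 187]), ([228.9, 267.7], [225, 247, 10, 45, 282])]
```

Run:
```python
from meas import *
w=pickle.load(open("e.pkl","rb"))
h=cv2.cvtColor(w[0],cv2.COLOR_BGR2HSV); bl=cv2.inRange(h,np.array((100,80,20)),np.array((130,255,255)))
run=lambda a:np.flatnonzero(np.diff((a>0).astype(int)))
for v in range(170,300,8): print(v,run(bl[v,150:350])+150, end=' ')
for y in (.035,.02,0,-.02): 
    print(y,[proj(w[1],w[2],[.587-.03*(y+.085)+d,y,.044]).round(1).tolist() for d in(-.0005,.0055)])
```

```text
170 [185 196 256 262] 178 [186 196 256 262] 186 [186 197 256 262] 194 [187 197 255 262] 202 [187 198 254 262] 210 [188 218 235 247 254 261] 218 [188 219] 226 [189 219] 234 [189 200] 242 [190 200] 250 [190 201 207 209] 258 [191 198 254 261] 266 [191 192 255 261] 274 [255 260] 282 [234 247 254 260] 290 [234 260] 298 [224 260] 0.035 [[253.2, 135.3], [261.0, 135.6]]
0.02 [[253.3, 154.5], [260.9, 154.7]]
0 [[253.3, 179.0], [260.8, 179.2]]
-0.02 [[253.4, 202.2], [260.7, 202.4]]
```

Run:
```python
from meas import *
w=pickle.load(open("e.pkl","rb")); X=lambda u,v,z: ray(w[1],w[2],u,v,z)[:2].round(4)
a,b=X(224.5,268,.174),X(286.5,268,.174); print("clip",a,b,(a+b)/2)
for v in (170,186): print("fence in/out",X(256.5,v,.044),X(262.5,v,.044))
```

```text
clip [ 0.5722 -0.0017] [ 0.5994 -0.0009] [ 0.5858 -0.0013]
fence in/out [0.5863 0.0075] [0.591  0.0077]
fence in/out [ 0.5867 -0.0059] [ 0.5915 -0.0057]
```

Call:
send_rows(
  increments=[
    {"gripper": 1,"linear": [0,0,-0.03],"delta_rot": [0,0,0]},
    {"gripper": 1,"linear": [0,0,-0.045],"delta_rot": [0,0,0]},
    {"gripper": 1,"linear": [0,0,-0.052],"delta_rot": [0,0,0]},
    {"gripper": 1,"linear": [0,0,-0.058],"delta_rot": [0,0,0]},
    {"gripper": 1,"linear": [0,0,-0.064],"delta_rot": [0,0,0]},
    {"gripper": 1,"linear": [0,0,-0.064],"delta_rot": [0,0,0]},
  ],
)

```text
clock: 27.75
position: [0.5854, -0.0069, 0.0678]
ee_rot: [0.001, 0.698, 0.716, 0.0]
contact_force: [1.3, -0.4, -0.7]
width: 0.0274
gripper_force: 40.8
```

Call:
send_rows(
  increments=[
    {"gripper": 1,"linear": [0,0,-0.004],"delta_rot": [0,0,0]},
    {"gripper": 1,"linear": [0,0,-0.008],"delta_rot": [0,0,0]},
    {"gripper": 1,"linear": [0,0,-0.012],"delta_rot": [0,0,0]},
    {"gripper": 1,"linear": [0,0,-0.013],"delta_rot": [0,0,0]},
    {"gripper": 1,"linear": [0,0,-0.013],"delta_rot": [0,0,0]},
  ],
)

```text
clock: 28.25
position: [0.587, -0.0061, 0.0556]
ee_rot: [0.002, 0.698, 0.717, 0.001]
contact_force: [5.0, -0.0, -0.0]
width: 0.0278
gripper_force: 40.8
```

Call:
send_rows(
  increments=[
    {"gripper": 1,"linear": [0.0015,0,0],"delta_rot": [0,0,0]},
    {"gripper": 1,"linear": [0.003,0,-0.002],"delta_rot": [0,0,0]},
    {"gripper": 1,"linear": [0.003,0,-0.002],"delta_rot": [0,0,0]},
    {"gripper": 1,"linear": [0.003,0,-0.002],"delta_rot": [0,0,0]},
  ],
)

```text
clock: 28.65
position: [0.5877, -0.0059, 0.0528]
ee_rot: [-0.0, 0.698, 0.717, -0.0]
contact_force: [3.3, 1.0, -0.2]
width: 0.0278
gripper_force: 40.9
```

Small side force now. Opening slowly, then raising.

Call:
send_rows(
  increments=[
    {"gripper": -0.6,"linear": [0,0,0],"delta_rot": [0,0,0]},
    {"gripper": -0.6,"linear": [0,0,0],"delta_rot": [0,0,0]},
    {"gripper": -0.6,"linear": [0,0,0],"delta_rot": [0,0,0]},
    {"gripper": -0.6,"linear": [0,0,0],"delta_rot": [0,0,0]},
    {"gripper": -0.6,"linear": [0,0,0.03],"delta_rot": [0,0,0]},
    {"gripper": -0.6,"linear": [0,0,0.07],"delta_rot": [0,0,0]},
    {"gripper": -0.6,"linear": [0,0,0.11],"delta_rot": [0,0,0]},
    {"gripper": -0.6,"linear": [0,0,0.15],"delta_rot": [0,0,0]},
  ],
)

```text
clock: 29.45
position: [0.587, -0.006, 0.2044]
ee_rot: [-0.001, 0.698, 0.717, -0.001]
contact_force: [0.4, -0.9, -0.6]
width: 0.0686
gripper_force: 0.0
```

Run:
```python
from meas import *
s=get_state();p=s["position"];print(p,s["ee_rot"],s["width"])
for n in("top","scene"):
    t=cam(n)
    for b in blobs(t[0],(4,140,70),(20,255,255),8)[0]:
        x=ray(t[1],t[2],*b[0],.09)
        if x[0]<.7 and x[1]>-.4: print(n,b,x.round(3))
w=cam("wrist"); pickle.dump(w,open("f.pkl","wb"))
for b in blobs(w[0],(4,140,50),(20,255,255),15)[0]: print("wrist",b,ray(w[1],w[2],*b[0],.098).round(4))
```

```text
[ 0.58697017 -0.0060123   0.20442522] [-5.55191428e-04  6.97501491e-01  7.16582938e-01 -5.03832199e-04] 0.0685876469654146
top ([258.8, 159.0], [258, 157, 3, 5, 10]) [0.567 0.005 0.09 ]
top ([262.0, 167.5], [260, 166, 5, 4, 16]) [ 0.544 -0.004  0.09 ]
top ([369.1, 203.1], [364, 200, 12, 8, 60]) [ 0.454 -0.287  0.09 ]
top ([388.5, 204.8], [383, 201, 13, 9, 60]) [ 0.45  -0.338  0.09 ]
top ([369.1, 214.5], [364, 211, 12, 7, 45]) [ 0.424 -0.286  0.09 ]
top ([388.0, 215.6], [383, 212, 12, 8, 47]) [ 0.421 -0.336  0.09 ]
scene ([406.0, 8.4], [399, 3, 15, 13, 100]) [-0.207  1.004  0.09 ]
scene ([315.2, 23.5], [313, 22, 7, 4, 17]) [-0.23   0.557  0.09 ]
scene ([206.6, 35.9], [204, 30, 8, 11, 26]) [-0.296  0.094  0.09 ]
scene ([223.3, 41.0], [217, 38, 15, 7, 46]) [-0.234  0.146  0.09 ]
scene ([389.8, 67.0], [375, 58, 29, 17, 84]) [0.158 0.676 0.09 ]
scene ([146.1, 194.0], [141, 187, 11, 16, 109]) [ 0.433 -0.29   0.09 ]
scene ([127.0, 198.5], [122, 192, 11, 15, 109]) [ 0.43  -0.341  0.09 ]
scene ([261.0, 206.2], [257, 200, 10, 14, 93]) [ 0.583 -0.011  0.09 ]
scene ([265.2, 214.6], [261, 212, 10, 7, 21]) [ 0.612 -0.011  0.09 ]
scene ([232.2, 215.0], [231, 214, 4, 3, 10]) [ 0.583 -0.092  0.09 ]
wrist ([238.6, 164.4], [233, 154, 11, 24, 115]) [0.5788 0.0049 0.098 ]
wrist ([254.1, 162.2], [252, 154, 9, 23, 51]) [0.5921 0.0072 0.098 ]
wrist ([224.2, 172.6], [221, 161, 8, 25, 113]) [ 0.5663 -0.0027  0.098 ]
wrist ([271.0, 173.5], [270, 162, 3, 24, 70]) [ 0.6072 -0.0025  0.098 ]
```

Clip 1 now stands on the fence at about (0.587,-0.003), handles splayed about 46 mm. Fetching clip 2.

Call:
send_rows(
  increments=[
    {"gripper": -0.6,"linear": [-0.024,-0.048,0],"delta_rot": [0,0,-0.05]},
    {"gripper": -0.6,"linear": [-0.048,-0.096,0],"delta_rot": [0,0,-0.097]},
    {"gripper": -0.6,"linear": [-0.072,-0.144,0],"delta_rot": [0,0,-0.097]},
    {"gripper": -0.6,"linear": [-0.096,-0.192,0],"delta_rot": [0,0,-0.097]},
    {"gripper": -0.6,"linear": [-0.12,-0.24,0],"delta_rot": [0,0,-0.097]},
    {"gripper": -0.6,"linear": [-0.145,-0.288,0],"delta_rot": [0,0,-0.097]},
    {"gripper": -0.6,"linear": [-0.145,-0.288,0],"delta_rot": [0,0,-0.097]},
    {"gripper": -0.6,"linear": [-0.145,-0.288,-0.04],"delta_rot": [0,0,-0.097]},
  ],
)

```text
clock: 30.4
position: [0.4436, -0.2994, 0.1656]
ee_rot: [0.005, 0.733, 0.68, -0.0]
contact_force: [1.7, -0.2, -0.1]
width: 0.0683
gripper_force: 0.0
```

Call:
send_rows(
  increments=[
    {"gripper": -0.6,"linear": [0,0,-0.04],"delta_rot": [0,0,0]},
    {"gripper": -0.6,"linear": [0,0,-0.07],"delta_rot": [0,0,0]},
    {"gripper": -0.6,"linear": [0,0,-0.09],"delta_rot": [0,0,0]},
    {"gripper": -0.6,"linear": [0,0,-0.101],"delta_rot": [0,0,0]},
    {"gripper": -0.6,"linear": [0,0,-0.101],"delta_rot": [0,0,0]},
    {"gripper": -0.6,"linear": [0,0,-0.101],"delta_rot": [0,0,0]},
  ],
)

```text
clock: 31.0
position: [0.443, -0.2941, 0.0622]
ee_rot: [0.0, 0.731, 0.682, 0.0]
contact_force: [0.2, -0.7, 0.5]
width: 0.0684
gripper_force: 0.0
```

Call:
send_rows(
  increments=[
    {"gripper": 1,"linear": [-0.0007,0,0],"delta_rot": [0,0,0]},
    {"gripper": 1,"linear": [-0.0007,0,0],"delta_rot": [0,0,0]},
    {"gripper": 1,"linear": [-0.0007,0,0],"delta_rot": [0,0,0]},
    {"gripper": 1,"linear": [-0.0007,0,0],"delta_rot": [0,0,0]},
    {"gripper": 1,"linear": [-0.0007,0,0],"delta_rot": [0,0,0]},
    {"gripper": 1,"linear": [-0.0007,0,0],"delta_rot": [0,0,0]},
  ],
  newtons=40,
)

```text
clock: 31.6
position: [0.4423, -0.2941, 0.0621]
ee_rot: [0.0, 0.731, 0.682, 0.0]
contact_force: [-0.0, -0.2, -0.5]
width: 0.0277
gripper_force: 40.9
```

Call:
send_rows(
  increments=[
    {"gripper": 1,"linear": [0,0,0.02],"delta_rot": [0,0,0]},
    {"gripper": 1,"linear": [0,0,0.05],"delta_rot": [0,0,0]},
    {"gripper": 1,"linear": [0.01,0.02,0.07],"delta_rot": [0,0,0.05]},
    {"gripper": 1,"linear": [0.04,0.06,0.07],"delta_rot": [0,0,0.097]},
    {"gripper": 1,"linear": [0.07,0.1,0.07],"delta_rot": [0,0,0.097]},
    {"gripper": 1,"linear": [0.1,0.14,0.07],"delta_rot": [0,0,0.097]},
    {"gripper": 1,"linear": [0.125,0.175,0.07],"delta_rot": [0,0,0.097]},
    {"gripper": 1,"linear": [0.1475,0.2096,0.07],"delta_rot": [0,0,0.097]},
  ],
)

```text
clock: 32.4
position: [0.5909, -0.0826, 0.132]
ee_rot: [0.0, 0.697, 0.717, 0.0]
contact_force: [0.8, -0.6, -0.4]
width: 0.0277
gripper_force: 40.9
```

Call:
send_rows(
  increments=[
    {"gripper": 1,"linear": [0,0,0],"delta_rot": [0,0,0]},
    {"gripper": 1,"linear": [0,0,0],"delta_rot": [0,0,0]},
    {"gripper": 1,"linear": [0,0,-0.03],"delta_rot": [0,0,0]},
    {"gripper": 1,"linear": [0,0,-0.045],"delta_rot": [0,0,0]},
    {"gripper": 1,"linear": [0,0,-0.055],"delta_rot": [0,0,0]},
    {"gripper": 1,"linear": [0,0,-0.06],"delta_rot": [0,0,0]},
    {"gripper": 1,"linear": [0,0,-0.064],"delta_rot": [0,0,0]},
    {"gripper": 1,"linear": [0,0,-0.064],"delta_rot": [0,0,0]},
  ],
)

```text
clock: 33.2
position: [0.5893, -0.0849, 0.0679]
ee_rot: [-0.0, 0.698, 0.716, -0.0]
contact_force: [-0.1, -0.8, -1.4]
width: 0.0276
gripper_force: 40.9
```

Call:
send_rows(
  increments=[
    {"gripper": 1,"linear": [0,0,-0.004],"delta_rot": [0,0,0]},
    {"gripper": 1,"linear": [0,0,-0.008],"delta_rot": [0,0,0]},
    {"gripper": 1,"linear": [0,0,-0.012],"delta_rot": [0,0,0]},
    {"gripper": 1,"linear": [0,0,-0.015],"delta_rot": [0,0,0]},
    {"gripper": 1,"linear": [0,0,-0.015],"delta_rot": [0,0,0]},
  ],
)

```text
clock: 33.7
position: [0.5896, -0.0843, 0.0525]
ee_rot: [-0.0, 0.697, 0.717, -0.0]
contact_force: [0.5, 0.5, -1.1]
width: 0.0275
gripper_force: 40.9
```

Clean descent with no force. Releasing and retreating to look.

Call:
send_rows(
  increments=[
    {"gripper": -0.6,"linear": [0,0,0],"delta_rot": [0,0,0]},
    {"gripper": -0.6,"linear": [0,0,0],"delta_rot": [0,0,0]},
    {"gripper": -0.6,"linear": [0,0,0],"delta_rot": [0,0,0]},
    {"gripper": -0.6,"linear": [0,0,0],"delta_rot": [0,0,0]},
    {"gripper": -0.6,"linear": [0,0,0.04],"delta_rot": [0,0,0]},
    {"gripper": -0.6,"linear": [0,0,0.09],"delta_rot": [0,0,0]},
    {"gripper": -0.6,"linear": [0,-0.03,0.14],"delta_rot": [0,0,0]},
    {"gripper": -0.6,"linear": [0,-0.05,0.16],"delta_rot": [0,0,0]},
  ],
)

```text
clock: 34.5
position: [0.5912, -0.135, 0.2175]
ee_rot: [0.003, 0.697, 0.717, 0.001]
contact_force: [1.2, -0.0, -0.4]
width: 0.068
gripper_force: 0.0
```

Run:
```python
from meas import *
w=cam("wrist"); s=cam("scene"); t=cam("top"); pickle.dump((w,s,t),open("g.pkl","wb"))
f=lambda c,s:cv2.convertScaleAbs(cv2.resize(c,s,interpolation=cv2.INTER_CUBIC),alpha=1.4)
cv2.imwrite("pics/end.png",np.hstack([f(w[0][40:300,130:390],(400,400)),f(s[0][185:255,195:285],(400,311)) if 0 else f(s[0][180:260,195:275],(400,400))]))
print(get_state()["position"],get_state()["clock"])
```

```text
[ 0.59103724 -0.13602712  0.21561213] 34.65
```

View pics/end.png

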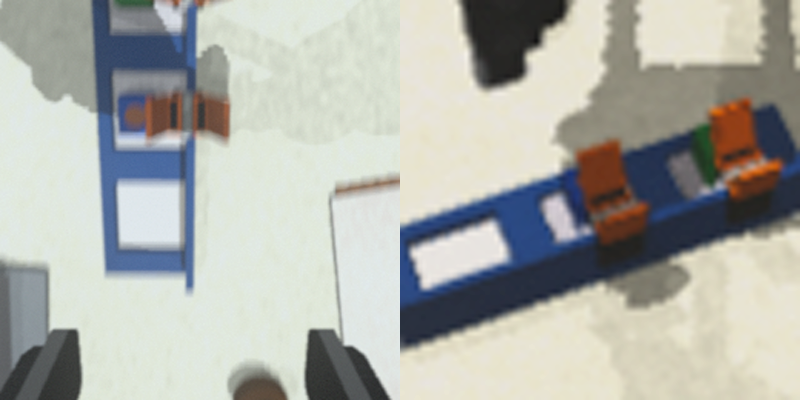

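Both clips straddle the fence with the mounts behind them, blue at (135,112) in the left crop and green at (705,150) in the right. Checking handle spread, which differs between gripping 11 mm and fence alone, and the seating.

Run:
```python
from meas import *
def rep(w,name):
    X=lambda u,v,z: ray(w[1],w[2],u,v,z)[:2]
    for b in blobs(w[0],(4,130,50),(20,255,255),25)[0]:
        u,v,ww,hh,_=b[1]; print(name,b[1],"z.095 left/right",X(u-.5,v+hh/2,.095).round(4),X(u+ww-.5,v+hh/2,.095).round(4))
rep(pickle.load(open("f.pkl","rb")),"clip1"); rep(pickle.load(open("g.pkl","rb"))[0],"clip2")
w=pickle.load(open("g.pkl","rb"))[0]
h=cv2.cvtColor(w[0],cv2.COLOR_BGR2HSV); m=cv2.inRange(h,np.array((0,0,120)),np.array((179,70,255)))
m[:80]=0;m[150:]=0;m[:,:195]=0;m[:,255:]=0
n,l,st,c=cv2.connectedComponentsWithStats(m)
for i in range(1,n):
    if st[i][4]>60: print("white",st[i],ray(w[1],w[2],st[i][0]-.5,c[i][1],.014).round(4),ray(w[1],w[2],c[i][0],st[i][1]-.5,.014).round(4),ray(w[1],w[2],c[i][0],st[i][1]+st[i][3]-.5,.014).round(4))
print("blue block",mount(w,(105,120,70),(125,255,255),.044,(200,95,235,130)))
```

```text
clip1 [221, 154, 23, 32, 409] z.095 left/right [ 0.5629 -0.0013] [ 0.583  -0.0008]
clip1 [252, 154, 10, 24, 102] z.095 left/right [0.59  0.003] [0.5987 0.0032]
clip1 [269, 162, 5, 24, 88] z.095 left/right [ 0.6052 -0.0039] [ 0.6096 -0.0038]
clip1 [500, 256, 7, 27, 85] z.095 left/right [ 0.8375 -0.0962] [ 0.8445 -0.0961]
clip1 [499, 286, 5, 14, 37] z.095 left/right [ 0.844  -0.1236] [ 0.8491 -0.1235]
clip1 [494, 312, 7, 45, 121] z.095 left/right [ 0.8528 -0.1759] [ 0.8604 -0.1758]
clip2 [222, 5, 26, 38, 547] z.095 left/right [ 0.5629 -0.0135] [ 0.5833 -0.0129]
clip2 [276, 7, 6, 28, 128] z.095 left/right [ 0.6052 -0.0101] [ 0.6099 -0.01  ]
clip2 [257, 12, 4, 30, 67] z.095 left/right [ 0.5905 -0.0148] [ 0.5936 -0.0147]
clip2 [264, 13, 8, 25, 92] z.095 left/right [ 0.5959 -0.0136] [ 0.6022 -0.0134]
clip2 [245, 105, 3, 19, 36] z.095 left/right [ 0.5823 -0.0825] [ 0.5848 -0.0824]
clip2 [225, 107, 5, 21, 76] z.095 left/right [ 0.5652 -0.0855] [ 0.5695 -0.0854]
clip2 [275, 108, 3, 16, 35] z.095 left/right [ 0.608 -0.083] [ 0.6105 -0.083 ]
white [204 117  49  21 457] [ 0.5353 -0.1103  0.014 ] [ 0.5607 -0.094   0.014 ] [ 0.5607 -0.117   0.014 ]
blue block (array([[536.3, -93.1],
       [547.6, -99.8],
       [560.1, -78.4],
       [548.8, -71.8]], dtype=float32), array([548.2, -85.8]), array([24.8, 13.1]), 59.5)
```

```bash
python3 -c "
from rig import sign_off
print(sign_off())"
```

```text
the job is handed in; nothing more can be done
None
```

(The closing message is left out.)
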